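# Put the pin gauges back in their covered stand

### The job

Two go/no-go pin gauges were left lying on the bench after inspection. Slide the clear cover of the gauge stand fully open, stand both gauges in the two empty pockets with the green end up and dropped right home, then slide the cover fully shut again. Do not disturb the two gauges already stored or anything else on the bench.

Things in the scene. Friction and masses are not known exactly. Their poses are not given: they have to be found in the camera images.
- pocket_1 (a point): Centre of the mouth of the pocket at the stand's -y end, 50 mm above the bench; holds a stored gauge. Axes of all pocket points: those of the stand: z up, y along the row of four pockets (48 mm apart, numbered towards +y), x to the stand's back.
- pocket_2 (a point): Mouth centre of the next pocket (48 mm from pocket 1); it also holds a stored gauge.
- pocket_3 (a point): Mouth centre of an empty square pocket, 18 mm wide, sides along the stand's x and y, funnelled by 2 mm at the mouth, 42 mm deep (floor 8 mm above the bench). A gauge that stands in it has its centre 46 mm and its top 84 mm above the bench. The block round the mouths is flat, black, 44 mm deep (x) and 216 mm long (y).
- pocket_4 (a point): Mouth centre of the other empty pocket, like pocket 3 and 48 mm from it towards +y. An end plate, 4 mm thick and 94 mm high, 44 mm wide (x), stands 48 mm beyond it (to its inner face) at the stand's +y end.
- cover (a joint): How far the clear cover is slid open, m: 0 shut, 0.150 fully open (stops at both ends). It moves along the stand's -y. It is a tunnel open at both ends, 60 mm wide (x), 228 mm long, top 100 mm above the bench; open, its +y edge has gone 150 mm towards -y and bares pockets 3 and 4. Slides with about 1.5 N and stays where it is left.
- cover_knob (a point): Centre of the steel knob on top of the cover, 118 mm above the bench: upright, 20 mm across, 16 mm of it straight (110 to 128 mm above the bench). It stands in the middle of the cover and moves with it.
- gauge_1_mid (a point): Loose go/no-go pin gauge to put away: a grey steel pin 78 mm long; its knurled middle is 13 mm thick (feels like a 12 x 13 mm bar over the whole length), one end carries a green collar, the other a red one. 45 g. The point is its very centre, 6.5 mm above the bench as it lies. Its y axis runs along the pin and points towards the end with the green collar; its z points up at the start.
- gauge_2_mid (a point): Loose go/no-go pin gauge to put away: a grey steel pin 78 mm long; its knurled middle is 13 mm thick (feels like a 12 x 13 mm bar over the whole length), one end carries a green collar, the other a red one. 45 g. The point is its very centre, 6.5 mm above the bench as it lies. Its y axis runs along the pin and points towards the end with the green collar; its z points up at the start.
- stored_gauge_1_mid (a point): Gauge that already stands in the stand under the cover, green end up, to be left alone; the point is its centre. In pocket 1.
- stored_gauge_2_mid (a point): Gauge that already stands in the stand under the cover, green end up, to be left alone; the point is its centre. In pocket 2.
- side_cutters_mid (a point): Bystander: blue-handled side cutters lying flat, 48 x 126 x 13 mm, jaws to -y. Point: centre.
- marker_mid (a point): Bystander: black and white marker pen lying flat, 135 mm along its y, 17 mm thick. Point: centre.
- tweezers_mid (a point): Bystander: steel tweezers lying flat, 123 mm along y, 16 mm wide, 10 mm high. Point: centre.
- qc_stamp_mid (a point): Bystander: inspection stamp with a wooden knob, standing, 26 x 34 mm, 64 mm high. Point: centre.
- connector_a_mid (a point): Bystander: small black two-pin connector lying flat, 59 mm along y, 8 mm wide, 6 mm high. Point: centre.
- solvent_bottle_mid (a point): Bystander: white pump bottle, 60 mm across, 136 mm high. Point: its centre, 68 mm up.
- label_roll_mid (a point): Bystander: roll of white labels lying flat, 70 x 95 mm, 30 mm high. Point: centre of its height.

How it is judged:
By the outcome, as a careful person would: the job done as asked, in the order asked, and still so for the second after the job is handed in, with the robot touching nothing.
It also fails if it takes over 72 s, if anything falls off the work surface, if the arm or the gripper's body presses on something with over 40 N, if the wrist force passes 120 N, or if a joint passes its speed limit or range.

### The arm

A 6-joint arm with a two-finger parallel gripper is mounted at the origin on a cart in front of the work surface, level with it; the furniture and walls round the work are solid. World frame = base frame: x ahead of the robot, y to its left, z up, the work surface at z = 0. Lengths are in m, angles in rad, forces in N, time in s.
With the tool pointing down it reaches from about 0.275 to 0.825 m from the base axis. Payload 5.2 kg.
Tool frame: the origin (TCP) lies at the very end of the fingers, on their centre line; the grasp point (between the pads) lies env.grasp_offset behind it (env.grasp_offset is the distance from the TCP to the grasp point, in m); z points along the fingers, y is the line along which they close (so a half turn about z gives the same grasp; the last joint's range is limited). The gripper opens to 93 mm and grips with 3 to 60 N. Pads are 15 mm wide; open, the fingers measure 128 mm over their backs; the gripper's body (75 mm by 188 mm) begins 65 mm behind the grasp point.
Start: joints at [1.072, 0.259, 1.535, -0, 1.348, -0.203], TCP at [0.16, 0.526, 0.219] pointing down, gripper open.
Joint ranges: [-3.14, 3.14], [-0.91, 2.08], [0.19, 2.58], [-1.22, 4.36], [0.22, 2.71], [-3.12, 3.12]. Speed limits (rad/s): [2.57, 2.57, 3.14, 3.14, 3.14, 3.14].

### API

Orientations are given as a unit quaternion [w, x, y, z].
In Python, from workcell import env gives the robot as it stands.
- The arm moves only by the tool step_arm, never from a script. Its argument "increments" is text: rows parted by semicolons, each of 7 numbers parted by spaces: the closure in counts, from 0 (fully open) to 255 (shut), then the shift along the tool's x, y, z in cm, then the turn, a rotation vector about the tool's x, y, z in degrees. A call has exactly 10 rows; each row shifts and turns the commanded pose from where the row before left it, along the tool's axes as they then stand; what a row does not reach is not made up. A row lasts 1/12 s, in which the tool goes at most 41.7 mm and 7.16 degrees, less where a joint would pass 70% of its speed; a pose out of reach is approached as far as the arm can. A call with a gripper value outside its range is refused whole. The fingers move at their own pace and stop on an object; "grip_force" is the grip in N (left out, the last holds). Time passes only in rows, so rows that do not move let the fingers close, or fill a call up. It gives the time, the measured TCP pose, the force, the opening and the grip force at its end, in the units of the state.
- env.state(): the state, without advancing time (a new reading comes with each control period).
- env.camera(name): name is "side" or "top" or "wrist"; returns a dict with "image" (420x560x3 uint8, red, green, blue), "mtx" (3x3 intrinsics, pixels), "R" (3x3) and "t" (3): a world point X has camera coordinates R X + t. Camera axes: x right, y down, z forward; pixel columns grow to the right and rows downward; lengths in m; the calibration is good to about 2 mm. The wrist camera is an equidistant fisheye: a pixel r from the principal point sees the ray r / f radians off the axis. A picture is of the moment at which its call begins. There is no depth.
- env.hand_in(): hands the job in; it is judged then, once.
The state is a dict: "time": time; "joint_positions": joint angles; "qd": joint speeds; "joint_torque": joint torques, N m; "position": TCP position; "tcp_rot": TCP orientation; "ft_force": force on the tool from outside, world axes, zero at the start; "torque": the same for the moment, N m; "finger_gap": finger opening in m; "grasp_force": force on a finger pad.
Only numpy, scipy, OpenCV 4.12 (cv2) and the standard library are available. Lean on these libraries where they do the work, as an engineer would, in place of code of your own. Each camera call takes 0.05 s, during which the arm holds its last target. There are 200 camera calls.

## Working session

There is one attempt and no reset: what is moved stays moved. The work goes in short steps, Python scripts to look and compute and a tool call to move; the robot and the scene stay as the last step left them, time stands still between calls to the robot, and variables do not carry over. Pictures are saved under pics/ and viewed, at most 10 in all, crops included, and the job is handed in when it is done.

Besides the shell and the picture viewer there is one more tool, called after "Request:" as name(argument=value, ...) on one line, values as JSON. step_arm: Moves the arm, as the interface text tells. Its arguments: {"type":"object","properties":{"increments":{"type":"string"},"grip_force":{"type":"number"}},"required":["increments"]}

```bash
ls; mkdir -p pics
cat > h.py <<'E'
import numpy as np, cv2
from workcell import env
def snap(n,f=None):
    c=env.camera(n)
    if f: cv2.imwrite('pics/'+f,c['image'][:,:,::-1])
    return c
def ray(c,u,v,fish=False):
    K=np.array(c['mtx']);R=np.array(c['R']);t=np.array(c['t'])
    x=(u-K[0,2])/K[0,0];y=(v-K[1,2])/K[1,1]
    if fish:
        r=np.hypot(x,y);d=np.array([np.sin(r)*x/max(r,1e-9),np.sin(r)*y/max(r,1e-9),np.cos(r)])
    else: d=np.array([x,y,1.])
    return -R.T@t, R.T@d
def onz(c,u,v,z,fish=False):
    o,d=ray(c,u,v,fish); return o+d*(z-o[2])/d[2]
E
python3 - <<'E'
from h import *
print(env.grasp_offset, env.state())
for n in ['top','side','wrist']:
    c=snap(n,n+'0.png'); print(n,c['mtx'],-np.array(c['R']).T@c['t'],c['R'])
a=[cv2.imread(f'pics/{n}0.png') for n in ['top','side']]
E
```

```text
pics
0.0188 {'time': 0.0, 'joint_positions': array([ 1.07216979e+00,  2.59333683e-01,  1.53602676e+00, -2.76659135e-05,
        1.34799146e+00, -2.02823860e-01]), 'qd': array([-1.10036502e-05, -2.94244051e-04, -1.07180976e-03,  1.99629745e-04,
        1.94145022e-03,  8.05943141e-04]), 'joint_torque': array([ 3.98652674e-04, -4.37308109e+01, -2.84003073e+01,  7.18119275e-02,
        4.16957424e-02, -2.05240558e-04]), 'position': array([0.1600752 , 0.52564657, 0.21784532]), 'tcp_rot': array([-2.89553964e-04,  1.47359616e-01,  9.89082590e-01, -8.30712570e-04]), 'ft_force': array([-0.60732953, -0.05528717,  0.04712006]), 'torque': array([-0.0540416 ,  0.0329022 , -0.00410804]), 'grasp_force': 0.0, 'finger_gap': 0.09273054810428685}
top [[527.49747765   0.         282.06716135]
 [  0.         527.49747765 206.33145242]
 [  0.           0.           1.        ]] [ 0.40576275 -0.04685927  1.38383347] [[-0.01269024 -0.99979997  0.01545895]
 [-0.99534936  0.01115429 -0.09568302]
 [ 0.09549144 -0.0166013  -0.99529181]]
side [[454.80091978   0.         275.28147465]
 [  0.         454.80091978 213.12931438]
 [  0.           0.           1.        ]] [0.04646596 0.90322585 0.57687888] [[-0.87748764 -0.47906457  0.02264023]
 [-0.21224512  0.34556416 -0.91407736]
 [ 0.43007842 -0.80689686 -0.4049074 ]]
wrist [[325.1922621    0.         279.55848192]
 [  0.         325.1922621  211.88639739]
 [  0.           0.           1.        ]] [0.08137636 0.55100358 0.38378962] [[ 0.29089316  0.9567545  -0.0014145 ]
 [ 0.9145166  -0.27761604  0.29425963]
 [ 0.28114154 -0.08689169 -0.95572447]]
```

View pics/top0.png

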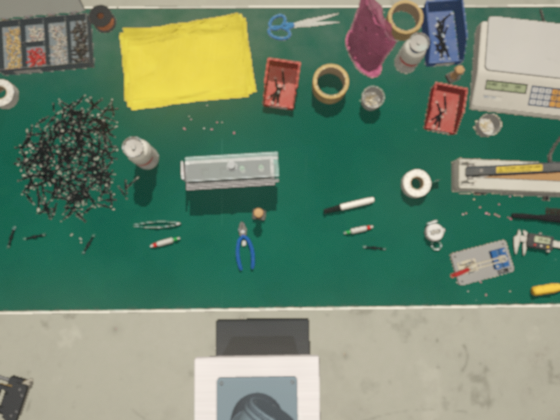

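View pics/side0.png

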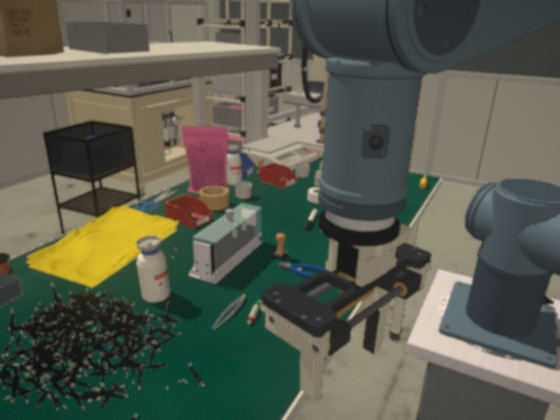

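The top view shows the stand at cols 183-279, rows 153-188, with its +y end plate at the left and the knob near (231,166). The gauges lie near (165,242) and (358,230), the cutters at (245,247), the stamp at (259,213), the tweezers at (157,224) and the marker at (350,204). I'll enlarge this area.

Run:
```python
from h import *
a=cv2.imread('pics/top0.png')
A=cv2.resize(a[140:200,170:290],None,fx=4,fy=4,interpolation=cv2.INTER_CUBIC)
B=cv2.resize(a[215:260,135:195],None,fx=6.6,fy=6.6,interpolation=cv2.INTER_CUBIC)[:300,:400]
C=cv2.resize(a[205:250,330:390],None,fx=6.6,fy=6.6,interpolation=cv2.INTER_CUBIC)[:300,:400]
o=np.zeros((560,800,3),np.uint8);o[:240,:480]=A;o[250:547,:396]=B[:297,:396];o[250:547,400:796]=C[:297,:396]
cv2.imwrite('pics/c0.png',o)
c=snap('top')
hsv=cv2.cvtColor(c['image'],cv2.COLOR_RGB2HSV).astype(int)
for nm,(x0,y0,x1,y1) in {'g1':(148,232,184,250),'g2':(340,222,376,238)}.items():
    h=hsv[y0:y1,x0:x1]; 
    pts=[]
    for cn,m in {'red':((h[...,0]<10)|(h[...,0]>170))&(h[...,1]>120)&(h[...,2]>90),'green':(h[...,0]>45)&(h[...,0]<75)&(h[...,1]>80)&(h[...,2]>100),'bright':h[...,2]>120}.items():
        v,u=np.nonzero(m)
        if len(u):
            p=onz(c,u.mean()+x0,v.mean()+y0,.0065);print(nm,cn,len(u),u.mean()+x0,v.mean()+y0,p.round(4))
```

```text
g1 red 12 154.5 244.5 [0.4421 0.2626 0.0065]
g1 green 15 174.86666666666667 238.2 [0.4578 0.21   0.0065]
g1 bright 158 164.17088607594937 241.23417721518987 [0.4503 0.2376 0.0065]
g2 red 11 368.1818181818182 227.0909090909091 [ 0.4807 -0.2948  0.0065]
g2 green 18 348.77777777777777 230.88888888888889 [ 0.4714 -0.2436  0.0065]
g2 bright 154 358.4415584415584 228.72727272727272 [ 0.4768 -0.2691  0.0065]
```

View pics/c0.png

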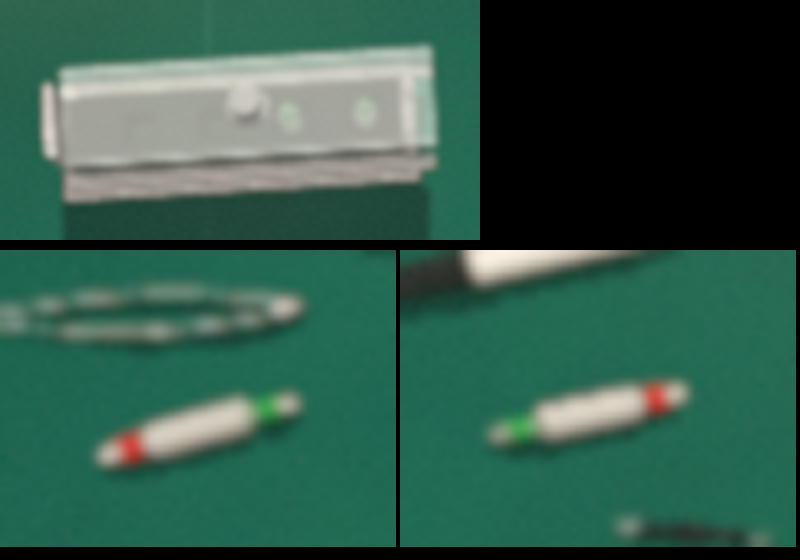

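Crop: the knob is at image (231,165) and the stored green tops are at (242,169) and (261,168). Gauge 1 has its green end to the right, gauge 2 to the left.

Run:
```python
from h import *
c=snap('top')
P=lambda u,v,z:onz(c,u,v,z).round(4)
f=lambda x,y:(170+(x-1.5)/4,140+(y-1.5)/4)
kn=P(*f(244,98),.126);g2=P(*f(289,114),.084);g1=P(*f(365,109),.084)
print('knob',kn,'s2',g2,'s1',g1, np.linalg.norm(g1-g2))
for n,p in dict(tl=(60,70),tr=(432,47),bl=(62,167),br=(433,150)).items(): print(n,P(*f(*p),.1))
print('plate',P(*f(47,85),.094),P(*f(52,157),.094))
for n,(u,v,z) in dict(bottle_cap=(133,148,.13),bottle_base=(148,163,.01),stamp=(259,211,.06),cut=(245,247,.01),tweez=(157,224,.005),tw_end=(180,225,.005),marker=(350,204,.008),conn=(374,248,.003),labelroll=(416,184,.03)).items(): print(n,P(u,v,z))
```

```text
knob [0.63   0.0549 0.126 ] s2 [0.6272 0.0303 0.084 ] s1 [ 0.6298 -0.017   0.084 ] 0.047371404876781945
tl [0.6532 0.1699 0.1   ]
tr [ 0.6654 -0.059   0.1   ]
bl [0.593  0.1684 0.1   ]
br [ 0.6012 -0.0589  0.1   ]
plate [0.6451 0.1789 0.094 ] [0.6002 0.1756 0.094 ]
bottle_cap [0.6709 0.2887 0.13  ]
bottle_base [0.6559 0.281  0.01  ]
stamp [ 0.5216 -0.0107  0.06  ]
cut [0.4327 0.0278 0.01  ]
tweez [0.4954 0.257  0.005 ]
tw_end [0.4921 0.1971 0.005 ]
marker [ 0.5419 -0.2484  0.008 ]
conn [ 0.426  -0.3091  0.003 ]
labelroll [ 0.5901 -0.4184  0.03  ]
```

```bash
cat >> h.py <<'E'
from scipy.spatial.transform import Rotation as Ro, Slerp
def Rd(az,lean=0):
    a=np.radians(az);x=np.array([np.cos(a),np.sin(a),0]);z=np.array([0,0,-1.])
    return Ro.from_matrix(np.c_[x,np.cross(z,x),z])*Ro.from_euler('y',lean,degrees=True)
def cur():
    s=env.state();q=s['tcp_rot'];return s,np.array(s['position']),Ro.from_quat([q[1],q[2],q[3],q[0]])
def plan(wps,grip,start=None):
    """wps: list of (pos,Rot,n)"""
    p,r=start or cur()[1:]
    k=0
    for P,R,n in wps:
        P=np.array(P,float);sl=Slerp([0,1],Ro.concatenate([r,R]))
        for i in range(n):
            a,b=sl(i/n),sl((i+1)/n)
            d=a.inv().apply((P-p)/n)*100;w=np.degrees((a.inv()*b).as_rotvec())
            print(f"{grip} "+" ".join(f"{v:.2f}" for v in d)+" "+" ".join(f"{v:.1f}" for v in w)+";",'   #' if k%10==9 else '');k+=1
        p,r=P,R
E
python3 - <<'E'
from h import *
plan([((.5,.2,.22),Rd(120),12),((.628,.055,.19),Rd(93),8)],0)
E
```

```text
0 -3.50 -1.77 -0.01 -0.0 0.0 3.6; 
0 -3.60 -1.55 -0.01 -0.0 0.0 3.6; 
0 -3.69 -1.32 -0.01 -0.0 0.0 3.6; 
0 -3.77 -1.09 -0.01 -0.0 0.0 3.6; 
0 -3.83 -0.85 -0.01 -0.0 0.0 3.6; 
0 -3.88 -0.61 -0.01 -0.0 0.0 3.6; 
0 -3.91 -0.36 -0.01 -0.0 0.0 3.6; 
0 -3.92 -0.12 -0.01 -0.0 0.0 3.6; 
0 -3.92 0.13 -0.01 -0.0 0.0 3.6; 
0 -3.91 0.37 -0.01 -0.0 0.0 3.6;    #
0 -3.88 0.62 -0.01 -0.0 0.0 3.6; 
0 -3.83 0.86 -0.01 -0.0 0.0 3.6; 
0 -2.37 0.48 0.38 0.0 0.0 3.4; 
0 -2.34 0.62 0.38 0.0 0.0 3.4; 
0 -2.30 0.75 0.38 0.0 0.0 3.4; 
0 -2.25 0.89 0.38 0.0 0.0 3.4; 
0 -2.19 1.02 0.38 0.0 0.0 3.4; 
0 -2.13 1.15 0.38 0.0 0.0 3.4; 
0 -2.06 1.27 0.38 0.0 0.0 3.4; 
0 -1.98 1.39 0.38 0.0 0.0 3.4;    #
```

Request:
step_arm(increments="0 -3.5 -1.8 0 0 0 3.6; 0 -3.6 -1.5 0 0 0 3.6; 0 -3.7 -1.3 0 0 0 3.6; 0 -3.8 -1.1 0 0 0 3.6; 0 -3.8 -0.9 0 0 0 3.6; 0 -3.9 -0.6 0 0 0 3.6; 0 -3.9 -0.4 0 0 0 3.6; 0 -3.9 -0.1 0 0 0 3.6; 0 -3.9 0.1 0 0 0 3.6; 0 -3.9 0.4 0 0 0 3.6", grip_force=15)

```text
time: 1.08
position: [0.4438, 0.2527, 0.2188]
tcp_rot: [0.0, 0.447, 0.894, 0.0]
ft_force: [0.2, 0.3, 0.8]
finger_gap: 0.0929
grasp_force: 0.0
```

Request:
step_arm(increments="0 -3.9 0.6 0 0 0 3.6; 0 -3.8 0.9 0 0 0 3.6; 0 -2.4 0.5 0.4 0 0 3.4; 0 -2.3 0.6 0.4 0 0 3.4; 0 -2.3 0.8 0.4 0 0 3.4; 0 -2.2 0.9 0.4 0 0 3.4; 0 -2.2 1 0.4 0 0 3.4; 0 -2.1 1.2 0.4 0 0 3.4; 0 -2.1 1.3 0.4 0 0 3.4; 0 -2 1.4 0.4 0 0 3.4")

```text
time: 1.92
position: [0.6288, 0.054, 0.1862]
tcp_rot: [-0.0, 0.692, 0.722, -0.0]
ft_force: [-0.1, -0.3, -0.3]
finger_gap: 0.093
grasp_force: 0.0
```

Run:
```python
from h import *
s,p,r=cur();print(s['joint_positions'].round(3),p,r.as_matrix().round(3))
c=snap('wrist','w1.png')
```

```text
[-0.091  0.425  1.375  0.     1.342 -0.134] [0.62881746 0.05397208 0.18619715] [[-0.043  0.999 -0.   ]
 [ 0.999  0.043  0.   ]
 [ 0.    -0.    -1.   ]]
```

View pics/w1.png

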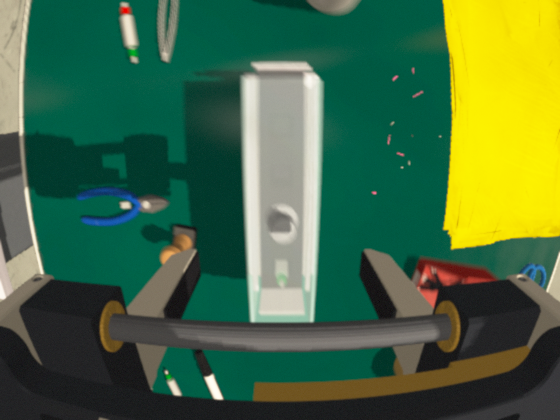

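The wrist view shows the knob at about (281,219), gauge 1 at (130,33) with its green end lower, gauge 2's green end at (168,374), and the end plate at (283,66).

Run:
```python
from h import *
c=snap('wrist')
W=lambda u,v,z:onz(c,u,v,z,True).round(4)
print('knob',W(280,216,.128),W(285,226,.11))
print('plate ends',W(252,66,.094),W(314,67,.094),'cover +y edge',W(242,76,.1),W(321,76,.1),'-y',W(248,322,.1),W(314,322,.1))
hsv=cv2.cvtColor(c['image'],cv2.COLOR_RGB2HSV).astype(int)
for nm,(x0,y0,x1,y1) in {'g1':(110,0,150,70),'g2':(155,360,190,398)}.items():
    h=hsv[y0:y1,x0:x1]
    for cn,m in {'red':((h[...,0]<10)|(h[...,0]>170))&(h[...,1]>120)&(h[...,2]>90),'green':(h[...,0]>45)&(h[...,0]<75)&(h[...,1]>80)&(h[...,2]>100)}.items():
        v,u=np.nonzero(m)
        if len(u): print(nm,cn,len(u),u.mean()+x0,v.mean()+y0,W(u.mean()+x0,v.mean()+y0,.0065))
```

```text
knob [0.6313 0.0616 0.128 ] [0.6358 0.0476 0.11  ]
plate ends [0.6056 0.1713 0.094 ] [0.6536 0.1725 0.094 ] cover +y edge [0.5988 0.1625 0.1   ] [0.6586 0.1649 0.1   ] -y [ 0.6055 -0.0541  0.1   ] [ 0.668  -0.0519  0.1   ]
g1 red 61 118.67213114754098 7.590163934426229 [0.4401 0.2637 0.0065]
g1 green 71 126.80281690140845 47.0 [0.4549 0.2131 0.0065]
g2 green 40 167.5 375.85 [ 0.4692 -0.2449  0.0065]
```

Request:
step_arm(increments="0 0.2 0.2 2.5 0 0 0; 0 0 0 2.5 0 0 0; 0 0 0 2 0 0 0; 0 0 0 0.6 0 0 0; 0 0 0 0 0 0 0; 200 0 0 0 0 0 0; 200 0 0 0 0 0 0; 200 0 0 0 0 0 0; 200 0 0 0 0 0 0; 200 0 0 0 0 0 0", grip_force=15)

```text
time: 2.85
position: [0.6306, 0.0571, 0.1117]
tcp_rot: [0.001, 0.691, 0.723, 0.001]
ft_force: [0.9, -0.2, 0.1]
finger_gap: 0.0644
grasp_force: 0.0
```

Request:
step_arm(increments="220 0 0 0 0 0 0; 220 0 0 0 0 0 0; 220 0 0 0 0 0 0; 220 0 0 0 0 0 0; 220 0 0 0 0 0 0; 220 0 0 0 0 0 0; 220 0 0 0 0 0 0; 220 0 0 0 0 0 0; 220 0 0 0 0 0 0; 220 0 0 0 0 0 0")

```text
time: 3.68
position: [0.6286, 0.057, 0.1105]
tcp_rot: [-0.001, 0.691, 0.723, -0.001]
ft_force: [-5.4, -0.4, 3.8]
finger_gap: 0.0197
grasp_force: 15.0
```

Request:
step_arm(increments="220 -1 -0.2 0 0 0 0; 220 -2 0 0 0 0 0; 220 -2 0 0 0 0 0; 220 -2 0 0 0 0 0; 220 -2 0 0 0 0 0; 220 -2 0 0 0 0 0; 220 -2 0 0 0 0 0; 220 -1 0 0 0 0 0; 220 -0.6 0 0 0 0 0; 220 0 0 0 0 0 0")

```text
time: 4.52
position: [0.6358, -0.0848, 0.1104]
tcp_rot: [-0.002, 0.691, 0.723, 0.004]
ft_force: [3.8, 15.0, 0.0]
finger_gap: 0.0197
grasp_force: 15.0
```

Request:
step_arm(increments="220 -0.2 0 0 0 0 0; 220 -0.2 0 0 0 0 0; 220 0 0 0 0 0 0; 220 0 0 0 0 0 0; 220 0 0 0 0 0 0; 220 0 0 0 0 0 0; 220 0 0 0 0 0 0; 220 0 0 0 0 0 0; 220 0 0 0 0 0 0; 220 0 0 0 0 0 0")

```text
time: 5.35
position: [0.6358, -0.086, 0.1104]
tcp_rot: [-0.003, 0.69, 0.724, 0.004]
ft_force: [4.2, 21.4, 0.3]
finger_gap: 0.0194
grasp_force: 15.0
```

Run:
```python
from h import *
c=snap('wrist'); t=snap('top')
a=c['image'][:,:,::-1]; b=cv2.resize(t['image'][135:205,160:320,::-1],None,fx=5,fy=5,interpolation=cv2.INTER_CUBIC)[:, :]
o=np.zeros((600,800,3),np.uint8);o[:350,:800]=b;o[350:,:480]=a[0:250,100:580]if a.shape[1]>=580 else np.pad(a[0:250,80:560],((0,0),(0,0),(0,0)))
cv2.imwrite('pics/o1.png',o);print(env.state()['position'],env.state()['ft_force'])
```

```text
[ 0.63583893 -0.08598675  0.11037974] [ 3.720666   20.27792985  0.90642036]
```

View pics/o1.png

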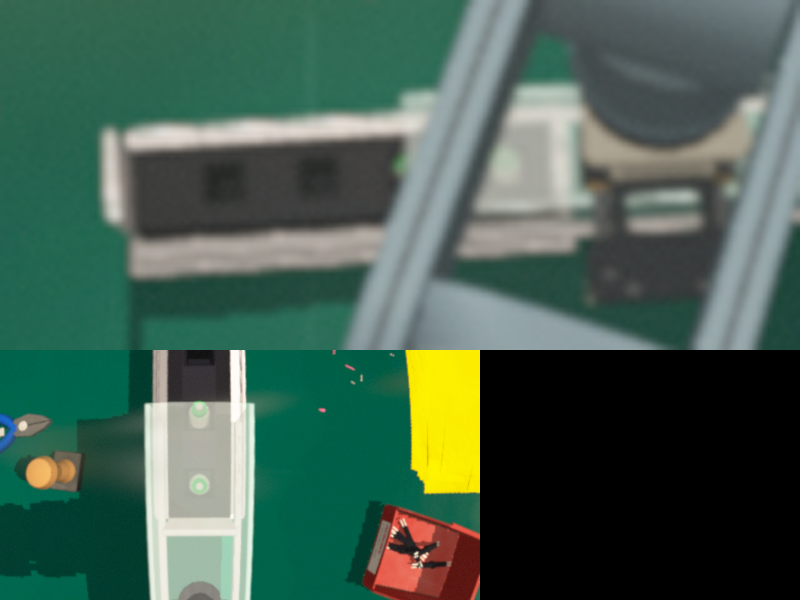

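Pocket 4 shows at top-image (205,171) and pocket 3 at (224,170). The cover's front edge is at wrist row ~54. I'll work out how far it has travelled.

Run:
```python
from h import *
c=snap('wrist');t=snap('top')
for u in (227,280,332): print(onz(c,u,54,.1,True).round(4))
f=lambda x,y:(160+(x-2)/5,135+(y-2)/5)
for p in ((225,182),(319,177)): print('pk',onz(t,*f(*p),.045).round(4))
print('plate',onz(t,*f(107,128),.094).round(4),onz(t,*f(113,222),.094).round(4))
print('block corners',onz(t,*f(133,152),.05).round(4),onz(t,*f(134,234),.05).round(4),onz(t,*f(398,137),.05).round(4))
```

```text
[0.602  0.0303 0.1   ]
[0.6305 0.0309 0.1   ]
[0.6585 0.033  0.1   ]
pk [0.6273 0.128  0.045 ]
pk [0.6294 0.08   0.045 ]
plate [0.6468 0.1798 0.094 ] [0.5999 0.1766 0.094 ]
block corners [0.6425 0.1743 0.05  ] [0.6002 0.1736 0.05  ] [0.6489 0.0391 0.05  ]
```

Run:
```python
from h import *
t=snap('top');c=snap('wrist','w2.png')
print(onz(t,240.2,153.6,.1).round(4),onz(c,280,240,.128,True).round(4))
a=c['image'][200:330,180:380,::-1]
cv2.imwrite('pics/k.png',cv2.resize(a,None,fx=3,fy=3))
print(env.state()['torque'],env.state()['joint_torque'].round(2))
```

```text
[0.6607 0.0333 0.1   ] [ 0.635 -0.063  0.128]
[ 3.58572063 -0.57750319 -0.00953687] [-13.4  -55.14 -27.76  -6.77  -0.95   0.  ]
```

View pics/k.png

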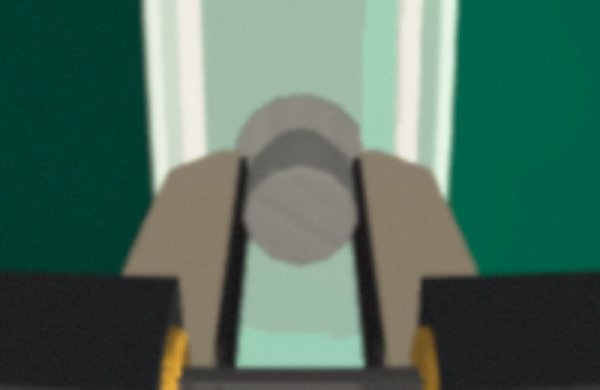

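Run:
```python
from h import *
c=snap('wrist')
print(onz(c,280,271.7,.128,True).round(4),onz(c,280,252,.110,True).round(4), cur()[1])
```

```text
[ 0.6358 -0.0804  0.128 ] [ 0.6357 -0.0772  0.11  ] [ 0.63584004 -0.08599311  0.11038365]
```

Request:
step_arm(increments="220 0.2 0 0 0 0 0; 220 0.2 0 0 0 0 0; 220 0.2 0 0 0 0 0; 180 0 0 0 0 0 0; 180 0 0 0 0 0 0; 180 0 0 0 0 0 0; 180 0 0 0 0 0 0; 180 0 0 0 0 0 0; 180 0 0 0 0 0 0; 180 0 0 0 0 0 0")

```text
time: 6.53
position: [0.6347, -0.0871, 0.1107]
tcp_rot: [0.0, 0.691, 0.723, -0.0]
ft_force: [-0.1, 0.0, -0.1]
finger_gap: 0.0273
grasp_force: 0.0
```

Run:
```python
from h import *
c=snap('wrist','w3.png')
print(cur()[1],env.state()['ft_force'])
```

```text
[ 0.63471876 -0.08705825  0.11067205] [-0.49766131 -0.48513781  0.5002589 ]
```

Request:
step_arm(increments="180 0.4 0 0 0 0 0; 180 0.3 0 0 0 0 0; 220 0 0 0 0 0 0; 220 0 0 0 0 0 0; 220 0 0 0 0 0 0; 220 0 0 0 0 0 0; 220 -0.3 0 0 0 0 0; 220 -0.3 0 0 0 0 0; 220 0 0 0 0 0 0; 220 0 0 0 0 0 0", grip_force=20)

```text
time: 7.42
position: [0.6355, -0.0794, 0.1107]
tcp_rot: [-0.003, 0.69, 0.724, 0.004]
ft_force: [5.3, 19.4, 1.3]
finger_gap: 0.0194
grasp_force: 20.0
```

Run:
```python
from h import *
t=snap('top')['image'][:,:,::-1]; s=snap('side')['image'][:,:,::-1]
o=np.zeros((600,800,3),np.uint8)
o[:300,:400]=cv2.resize(t[120:220,250:383],(400,300),interpolation=cv2.INTER_CUBIC)
o[:300,400:]=cv2.resize(s[150:300,150:350],(400,300),interpolation=cv2.INTER_CUBIC)
w=cv2.imread('pics/w3.png');o[300:,:400]=cv2.resize(w,(400,300))
w=cv2.imread('pics/top0.png');o[300:,400:]=cv2.resize(w[120:220,250:383],(400,300),interpolation=cv2.INTER_CUBIC)
cv2.imwrite('pics/m.png',o)
```

```text
(no output)
```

View pics/m.png

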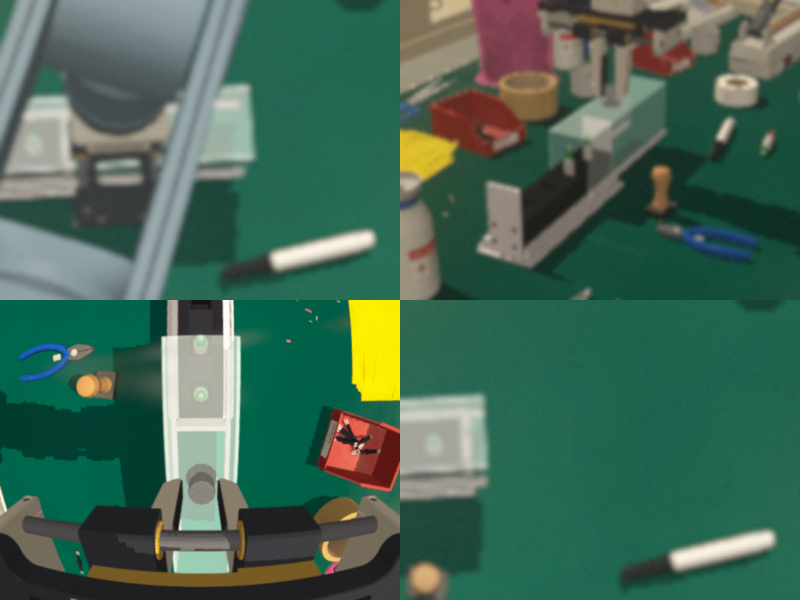

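Nothing visible blocks the cover; its front edge has moved about 137 mm. I'll move it back a little to feel the friction.

Request:
step_arm(increments="220 0.4 0 0 0 0 0; 220 0.4 0 0 0 0 0; 220 0.4 0 0 0 0 0; 220 0.4 0 0 0 0 0; 220 0.4 0 0 0 0 0; 220 0.4 0 0 0 0 0; 220 0.4 0 0 0 0 0; 220 0.4 0 0 0 0 0; 220 0.4 0 0 0 0 0; 220 0.4 0 0 0 0 0")

```text
time: 8.35
position: [0.6339, -0.0468, 0.1107]
tcp_rot: [0.001, 0.691, 0.723, 0.0]
ft_force: [4.8, -1.0, -3.0]
finger_gap: 0.0195
grasp_force: 20.0
```

Request:
step_arm(increments="220 -0.4 0 0 0 0 0; 220 -0.4 0 0 0 0 0; 220 -0.4 0 0 0 0 0; 220 -0.4 0 0 0 0 0; 220 -0.4 0 0 0 0 0; 220 -0.4 0 0 0 0 0; 220 0 0 0 0 0 0; 220 0 0 0 0 0 0; 220 0 0 0 0 0 0; 220 0 0 0 0 0 0")

```text
time: 9.18
position: [0.6351, -0.0708, 0.1107]
tcp_rot: [0.001, 0.691, 0.723, 0.0]
ft_force: [4.9, -0.8, -4.0]
finger_gap: 0.0193
grasp_force: 20.0
```

Run:
```python
from h import *
t=snap('top');im=t['image']
for (u,v) in ((277.6,151.4),(333.5,148.3)): print(onz(t,u,v,.1).round(4))
i0=cv2.cvtColor(cv2.imread('pics/top0.png'),cv2.COLOR_BGR2GRAY).astype(float)
g=cv2.cvtColor(im,cv2.COLOR_RGB2GRAY).astype(float)
print(i0[158:164,268:290].mean(0).round()); print(g[156:161,315:345].mean(0).round())
```

```text
[ 0.6653 -0.059   0.1   ]
[ 0.6718 -0.1974  0.1   ]
[175. 182. 195. 204. 204. 196. 187. 183. 178. 159. 122.  91.  83.  83.
  84.  83.  83.  82.  83.  83.  83.  83.]
[182. 183. 183. 182. 182. 182. 181. 181. 181. 181. 181. 180. 179. 174.
 153. 116.  86.  79.  80.  80.  81.  80.  80.  80.  79.  80.  79.  80.
  79.  81.]
```

Request:
step_arm(increments="220 -0.4 0 0 0 0 0; 220 -0.4 0 0 0 0 0; 220 -0.4 0 0 0 0 0; 220 -0.4 0 0 0 0 0; 220 -0.2 0 0 0 0 0; 220 0 0 0 0 0 0; 220 0 0 0 0 0 0; 220 0 0 0 0 0 0; 220 0 0 0 0 0 0; 220 0 0 0 0 0 0", grip_force=40)

```text
time: 10.07
position: [0.6355, -0.0795, 0.1107]
tcp_rot: [-0.004, 0.69, 0.724, 0.005]
ft_force: [6.1, 23.8, 1.6]
finger_gap: 0.0186
grasp_force: 40.0
```

Request:
step_arm(increments="220 -0.1 0.2 0 0 0 0; 220 -0.1 0 0 0 0 0; 220 -0.1 0 0 0 0 0; 220 -0.1 0 0 0 0 0; 220 0 0 0 0 0 0; 220 0 0 0 0 0 0; 220 0 0 0 0 0 0; 220 0 0 0 0 0 0; 220 0 0 0 0 0 0; 220 0 0 0 0 0 0")

```text
time: 10.9
position: [0.6355, -0.0796, 0.1107]
tcp_rot: [-0.007, 0.69, 0.724, 0.005]
ft_force: [0.1, 34.4, 7.3]
finger_gap: 0.0188
grasp_force: 40.0
```

Run:
```python
from h import *
t=snap('top');g=cv2.cvtColor(t['image'],cv2.COLOR_RGB2GRAY).astype(float)
r=g[156:161,315:345].mean(0)
print(r.round());print(env.state()['joint_positions'].round(3),env.state()['joint_torque'].round(1),env.state()['torque'].round(2))
s=snap('side');cv2.imwrite('pics/s2.png',cv2.resize(s['image'][160:280,200:340,::-1],None,fx=5,fy=5,interpolation=cv2.INTER_CUBIC))
```

```text
[147. 136. 141. 154. 160. 159. 159. 166. 175. 180. 181. 180. 181. 181.
 179. 179. 176. 165. 139. 103.  82.  80.  80.  80.  80.  80.  80.  80.
  80.  80.]
[-0.308  0.505  1.44   0.017  1.205 -0.362] [-21.8 -51.6 -29.5 -10.7  -3.7   0. ] [5.91 0.08 0.01]
```

View pics/s2.png

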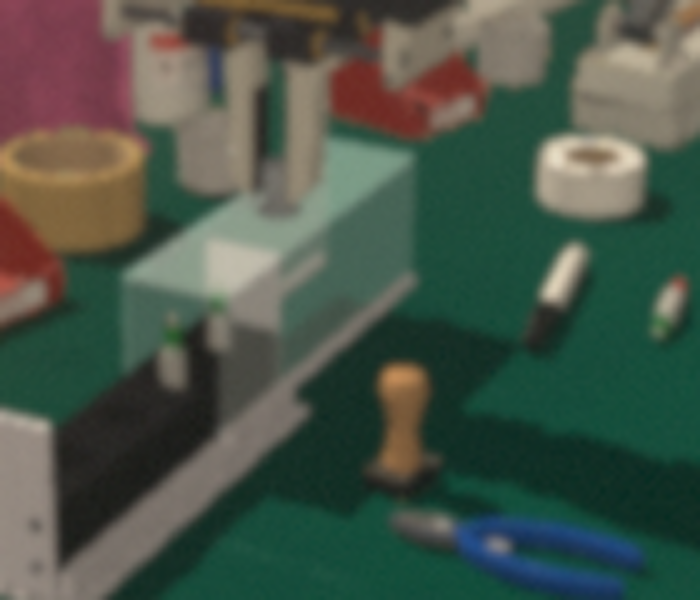

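The cover hits a hard stop after about 137 mm. I'll run it back to the shut stop to measure the true travel with the arm itself.

Request:
step_arm(increments="220 1.5 -0.1 0 0 0 0; 220 1.7 0 0 0 0 0; 220 1.7 0 0 0 0 0; 220 1.7 0 0 0 0 0; 220 1.7 0 0 0 0 0; 220 1.7 0 0 0 0 0; 220 1.7 0 0 0 0 0; 220 1.7 0 0 0 0 0; 220 1 0 0 0 0 0; 220 0 0 0 0 0 0")

```text
time: 11.83
position: [0.6287, 0.0538, 0.1107]
tcp_rot: [-0.001, 0.69, 0.724, -0.0]
ft_force: [-0.5, 1.6, 0.6]
finger_gap: 0.0188
grasp_force: 40.0
```

Request:
step_arm(increments="220 0.3 0 0 0 0 0; 220 0.3 0 0 0 0 0; 220 0.3 0 0 0 0 0; 220 0.3 0 0 0 0 0; 220 0.3 0 0 0 0 0; 220 0.2 0 0 0 0 0; 220 0 0 0 0 0 0; 220 0 0 0 0 0 0; 220 0 0 0 0 0 0; 220 0 0 0 0 0 0")

```text
time: 12.67
position: [0.628, 0.0694, 0.1107]
tcp_rot: [-0.001, 0.691, 0.723, -0.0]
ft_force: [-5.7, 0.4, 3.8]
finger_gap: 0.0188
grasp_force: 40.0
```

Request:
step_arm(increments="220 0.2 0 0 0 0 0; 220 0.2 0 0 0 0 0; 220 0.2 0 0 0 0 0; 220 0 0 0 0 0 0; 220 0 0 0 0 0 0; 220 0 0 0 0 0 0; 220 0 0 0 0 0 0; 220 0 0 0 0 0 0; 220 0 0 0 0 0 0; 220 0 0 0 0 0 0")

```text
time: 13.5
position: [0.6279, 0.0709, 0.1107]
tcp_rot: [0.002, 0.691, 0.723, -0.003]
ft_force: [-5.3, -12.3, 2.9]
finger_gap: 0.0186
grasp_force: 40.0
```

Run:
```python
from h import *
t=snap('top');g=cv2.cvtColor(t['image'],cv2.COLOR_RGB2GRAY).astype(float)
i0=cv2.cvtColor(cv2.imread('pics/top0.png'),cv2.COLOR_BGR2GRAY).astype(float)
print(i0[158:164,262:290].mean(0).round());print(g[158:164,262:290].mean(0).round())
print(i0[160:166,176:196].mean(0).round());print(g[160:166,176:196].mean(0).round())
```

```text
[176. 176. 175. 175. 175. 174. 175. 182. 195. 204. 204. 196. 187. 183.
 178. 159. 122.  91.  83.  83.  84.  83.  83.  82.  83.  83.  83.  83.]
[178. 177. 177. 177. 176. 176. 176. 184. 198. 204. 190. 152. 107.  86.
  83.  84.  84.  85.  84.  84.  85.  84.  84.  84.  84.  84.  84.  84.]
[ 78.  78.  78.  88. 129. 168. 171. 139. 132. 171. 197. 202. 198. 192.
 188. 188. 189. 188. 187. 185.]
[ 72.  72.  79. 110. 155. 184. 191. 186. 185. 187. 188. 189. 190. 190.
 190. 190. 190. 190. 189. 188.]
```

That settles it: the cover started about 13 mm open and the travel is exactly 150 mm, with the open stop at TCP y=-0.0796 and the shut stop at +0.0705. Opening it again.

Request:
step_arm(increments="220 -1 0.1 0 0 0 0; 220 -2 0 0 0 0 0; 220 -2 0 0 0 0 0; 220 -2 0 0 0 0 0; 220 -2 0 0 0 0 0; 220 -2 0 0 0 0 0; 220 -2 0 0 0 0 0; 220 -1.5 0 0 0 0 0; 220 -0.6 0 0 0 0 0; 220 -0.3 0 0 0 0 0")

```text
time: 14.38
position: [0.6357, -0.0793, 0.1107]
tcp_rot: [-0.001, 0.691, 0.723, 0.0]
ft_force: [-6.3, 7.4, 6.5]
finger_gap: 0.0186
grasp_force: 40.0
```

Request:
step_arm(increments="220 -0.3 0 0 0 0 0; 220 -0.3 0 0 0 0 0; 220 0 0 0 0 0 0; 220 0.3 0 0 0 0 0; 180 0 0 0 0 0 0; 180 0 0 0 0 0 0; 180 0 0 0 0 0 0; 180 0 0 0 0 0 0; 150 0 0 -2 0 0 0; 100 0 0 -4 0 0 0")

```text
time: 15.22
position: [0.6336, -0.0813, 0.1656]
tcp_rot: [-0.005, 0.691, 0.723, -0.002]
ft_force: [0.7, 0.2, -0.6]
finger_gap: 0.0362
grasp_force: 0.0
```

```bash
cat >> h.py <<'E'
def collars(c,box,fish=True):
    x0,y0,x1,y1=box;h=cv2.cvtColor(c['image'],cv2.COLOR_RGB2HSV).astype(int)[y0:y1,x0:x1]
    for cn,m in {'red':((h[...,0]<10)|(h[...,0]>170))&(h[...,1]>120)&(h[...,2]>90),'green':(h[...,0]>45)&(h[...,0]<75)&(h[...,1]>80)&(h[...,2]>100)}.items():
        n,l,st,ce=cv2.connectedComponentsWithStats(m.astype(np.uint8))
        for i in range(1,n):
            if st[i,4]>25: print(cn,st[i,4],(ce[i]+[x0,y0]).round(1),onz(c,*(ce[i]+[x0,y0]),.0065,fish).round(4))
E
python3 - <<'E'
from h import *
R=Rd(100.3,-55);a=R.apply([0,0,1]);g=np.array([np.cos(np.radians(100.3)),np.sin(np.radians(100.3)),0])
tcp=np.array([.4755,-.2692,.008])+.018*g
print(a,tcp)
plan([((.58,-.14,.2),Rd(95,-15),3),(tcp-.09*a,R,7)],140)
E
```

```text
[ 0.1464662  -0.80595144 -0.57357644] [ 0.47228156 -0.25149007  0.008     ]
140 -1.87 -1.88 -1.14 -0.3 -5.1 -0.8; 
140 -1.94 -1.90 -0.98 -0.3 -5.1 -0.8; 
140 -1.99 -1.93 -0.81 -0.3 -5.1 -0.8; 
140 0.13 -1.77 2.04 -0.4 -5.7 -0.6; 
140 0.35 -1.78 2.00 -0.4 -5.7 -0.6; 
140 0.57 -1.79 1.94 -0.4 -5.7 -0.6; 
140 0.78 -1.80 1.86 -0.4 -5.7 -0.6; 
140 0.98 -1.80 1.76 -0.4 -5.7 -0.6; 
140 1.17 -1.81 1.64 -0.4 -5.7 -0.6; 
140 1.34 -1.80 1.50 -0.4 -5.7 -0.6;    #
```

Request:
step_arm(increments="140 -1.9 -1.9 -1.1 -0.3 -5.1 -0.8; 140 -1.9 -1.9 -1 -0.3 -5.1 -0.8; 140 -2 -1.9 -0.8 -0.3 -5.1 -0.8; 140 0.1 -1.8 2 -0.4 -5.7 -0.6; 140 0.4 -1.8 2 -0.4 -5.7 -0.6; 140 0.6 -1.8 1.9 -0.4 -5.7 -0.6; 140 0.8 -1.8 1.9 -0.4 -5.7 -0.6; 140 1 -1.8 1.8 -0.4 -5.7 -0.6; 140 1.2 -1.8 1.6 -0.4 -5.7 -0.6; 140 1.3 -1.8 1.5 -0.4 -5.7 -0.6", grip_force=25)

```text
time: 16.05
position: [0.4715, -0.1625, 0.0827]
tcp_rot: [0.325, 0.59, 0.681, -0.289]
ft_force: [4.6, -1.8, 3.5]
finger_gap: 0.0418
grasp_force: 0.0
```

Run:
```python
from h import *
s,p,r=cur();print(p,s['joint_positions'].round(3),s['finger_gap'],r.apply([0,0,1]).round(3))
c=snap('wrist','w4.png'); collars(c,(0,0,560,420))
```

```text
[ 0.47153207 -0.16252057  0.08265734] [ 0.027  0.479  2.062 -1.22   0.978  0.813] 0.04180414696350443 [ 0.102 -0.777 -0.622]
red 1488 [422.  273.3] [ 0.8394 -0.5832  0.0065]
red 281 [552. 286.] [ 2.1493 -1.1548  0.0065]
green 100 [261.9 196.8] [ 0.4663 -0.2398  0.0065]
```

Run:
```python
from h import *
R=Rd(100.3,-47);a=R.apply([0,0,1]);tcp=np.array([.4705,-.2504,.0085])
plan([(tcp-.04*a,R,5),(tcp,R,5)],140)
```

```text
140 -0.11 -0.18 1.49 -0.5 0.9 -0.2; 
140 -0.13 -0.19 1.49 -0.5 0.9 -0.2; 
140 -0.15 -0.21 1.48 -0.5 0.9 -0.2; 
140 -0.17 -0.22 1.48 -0.5 0.9 -0.2; 
140 -0.20 -0.24 1.47 -0.5 0.9 -0.2; 
140 -0.00 0.00 0.80 0.0 0.0 0.0; 
140 -0.00 0.00 0.80 0.0 0.0 0.0; 
140 -0.00 0.00 0.80 0.0 0.0 0.0; 
140 -0.00 0.00 0.80 0.0 0.0 0.0; 
140 -0.00 0.00 0.80 0.0 0.0 0.0;    #
```

Request:
step_arm(increments="140 -0.1 -0.2 1.5 -0.5 0.9 -0.2; 140 -0.1 -0.2 1.5 -0.5 0.9 -0.2; 140 -0.2 -0.2 1.5 -0.5 0.9 -0.2; 140 -0.2 -0.2 1.5 -0.5 0.9 -0.2; 140 -0.2 -0.2 1.5 -0.5 0.9 -0.2; 140 0 0 0 0 0 0; 140 0 0 0 0 0 0; 140 0 0 0 0 0 0; 140 0 0 0 0 0 0; 140 0 0 0 0 0 0")

```text
time: 16.93
position: [0.4836, -0.2071, 0.0608]
tcp_rot: [0.287, 0.595, 0.705, -0.256]
ft_force: [-0.1, -0.0, 0.1]
finger_gap: 0.042
grasp_force: 0.0
```

Run:
```python
from h import *
s,p,r=cur();print(p,s['joint_positions'].round(3),r.apply([0,0,1]).round(3))
c=snap('wrist','w5.png'); collars(c,(100,50,460,330))
R=Rd(100.3,-47);a=R.apply([0,0,1]);print(a.round(3),(R.inv()*r).as_rotvec(degrees=True))
plan([(np.array([.4705,-.2504,.0085]),R,5)],140)
```

```text
[ 0.4835674  -0.20706686  0.06082655] [-0.135  0.46   2.061 -1.219  0.815  0.667] [ 0.1   -0.703 -0.704]
red 31 [261.5 240.5] [ 0.4818 -0.3033  0.0065]
red 52 [425.5 286.1] [ 0.743  -0.439   0.0065]
red 104 [454.9 291.5] [ 0.8315 -0.4762  0.0065]
green 145 [253.  207.7] [ 0.4687 -0.2422  0.0065]
[ 0.131 -0.72  -0.682] [ 1.54804445  1.74692395 -0.07408601]
140 0.18 -0.38 1.32 -0.3 -0.3 0.0; 
140 0.18 -0.38 1.32 -0.3 -0.3 0.0; 
140 0.19 -0.39 1.31 -0.3 -0.3 0.0; 
140 0.20 -0.40 1.31 -0.3 -0.3 0.0; 
140 0.21 -0.40 1.31 -0.3 -0.3 0.0;
```

View pics/w5.png

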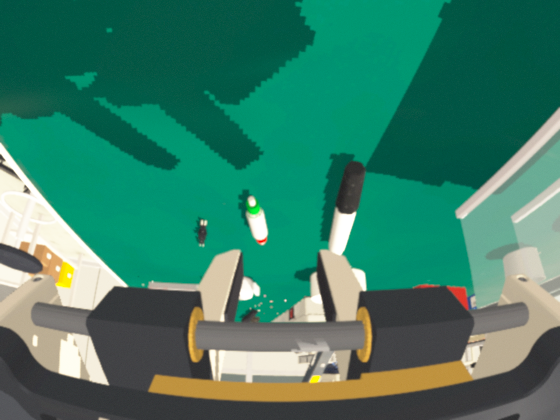

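Run:
```python
from h import *
plan([((.474,-.267,.07),Rd(100.3,0),8),((.474,-.267,.004),Rd(100.3,0),3)],140)
```

```text
140 -0.59 -0.24 0.43 -0.2 5.7 -0.1; 
140 -0.62 -0.24 0.37 -0.2 5.7 -0.1; 
140 -0.66 -0.24 0.31 -0.2 5.7 -0.1; 
140 -0.69 -0.25 0.24 -0.2 5.7 -0.1; 
140 -0.71 -0.25 0.17 -0.2 5.7 -0.1; 
140 -0.72 -0.25 0.10 -0.2 5.7 -0.1; 
140 -0.72 -0.25 0.03 -0.2 5.7 -0.1; 
140 -0.72 -0.25 -0.04 -0.2 5.7 -0.1; 
140 0.00 0.00 2.20 0.0 0.0 0.0; 
140 0.00 0.00 2.20 0.0 0.0 0.0;    #
140 0.00 0.00 2.20 0.0 0.0 0.0;
```

The view shows gauge 2 at (257,220) with its green end at (253,208), lying clear of the marker at (345,205). Joint 4 is at its limit for this lean, so I'll turn gauge 2 round by half a turn with an upright grasp and re-grip it leaning the other way.

Request:
step_arm(increments="140 -0.6 -0.2 0.4 -0.2 5.7 -0.1; 140 -0.6 -0.2 0.4 -0.2 5.7 -0.1; 140 -0.7 -0.2 0.3 -0.2 5.7 -0.1; 140 -0.7 -0.3 0.2 -0.2 5.7 -0.1; 140 -0.7 -0.3 0.2 -0.2 5.7 -0.1; 140 -0.7 -0.3 0.1 -0.2 5.7 -0.1; 140 -0.7 -0.3 0 -0.2 5.7 -0.1; 140 -0.7 -0.2 0 -0.2 5.7 -0.1; 140 0 0 2 0 0 0; 140 0 0 0 0 0 0")

```text
time: 17.82
position: [0.4692, -0.2618, 0.048]
tcp_rot: [0.033, 0.644, 0.764, -0.042]
ft_force: [-0.8, 0.6, -0.6]
finger_gap: 0.0418
grasp_force: 0.0
```

Run:
```python
from h import *
s,p,r=cur();print(p,s['joint_positions'].round(3),r.apply([0,0,1]).round(3))
c=snap('wrist','w6.png'); collars(c,(100,50,460,330))
plan([((.474,-.267,.004),Rd(100.3,0),3)],140)
```

```text
[ 0.4692477  -0.26182142  0.04797276] [-0.657  0.39   1.823 -0.113  0.869 -0.757] [-0.002 -0.107 -0.994]
red 143 [287.1 275.6] [ 0.48   -0.2953  0.0065]
green 216 [284.5 204.6] [ 0.4682 -0.2407  0.0065]
140 -0.09 0.17 1.49 -0.4 2.0 -0.2; 
140 -0.15 0.15 1.49 -0.4 2.0 -0.2; 
140 -0.20 0.14 1.48 -0.4 2.0 -0.2;
```

Request:
step_arm(increments="140 -0.1 0.2 1.5 -0.4 2 -0.2; 140 -0.2 0.2 1.5 -0.4 2 -0.2; 140 -0.2 0.1 1.5 -0.4 2 -0.2; 140 0 0 0 0 0 0; 235 0 0 0 0 0 0; 235 0 0 0 0 0 0; 235 0 0 0 0 0 0; 235 0 0 0 0 0 0; 235 0 0 0 0 0 0; 235 0 0 0 0 0 0", grip_force=25)

```text
time: 18.7
position: [0.4764, -0.2677, 0.0059]
tcp_rot: [0.002, 0.639, 0.769, -0.0]
ft_force: [-1.3, 3.0, 4.0]
finger_gap: 0.0122
grasp_force: 25.0
```

Run:
```python
from h import *
s,p,r=cur();print(p,s['finger_gap'],s['grasp_force'],s['joint_positions'].round(3))
plan([((.47,-.25,.06),Rd(90,0),2),((.46,-.2,.06),Rd(-20,0),16),((.46,-.16,.06),Rd(-80,0),9),((.46,-.16,.0045),Rd(-80,0),3)],235)
```

```text
[ 0.47643977 -0.26768723  0.00593048] 0.012183497617005844 24.999206364154816 [-0.716  0.484  1.792  0.     0.862 -0.9  ]
235 0.92 -0.15 -2.71 0.1 0.1 5.3; 
235 0.91 -0.24 -2.70 0.1 0.1 5.3; 
235 0.31 -0.06 0.00 0.0 0.0 6.9; 
235 0.30 -0.10 0.00 0.0 0.0 6.9; 
235 0.29 -0.13 0.00 0.0 0.0 6.9; 
235 0.27 -0.17 0.00 0.0 0.0 6.9; 
235 0.25 -0.20 0.00 0.0 0.0 6.9; 
235 0.22 -0.23 0.00 0.0 0.0 6.9; 
235 0.19 -0.25 0.00 0.0 0.0 6.9; 
235 0.16 -0.27 0.00 0.0 0.0 6.9;    #
235 0.13 -0.29 0.00 0.0 0.0 6.9; 
235 0.09 -0.31 0.00 0.0 0.0 6.9; 
235 0.06 -0.31 0.00 0.0 0.0 6.9; 
235 0.02 -0.32 0.00 0.0 0.0 6.9; 
235 -0.02 -0.32 0.00 0.0 0.0 6.9; 
235 -0.06 -0.31 0.00 0.0 0.0 6.9; 
235 -0.10 -0.30 0.00 0.0 0.0 6.9; 
235 -0.13 -0.29 0.00 0.0 0.0 6.9; 
235 -0.15 -0.42 0.00 0.0 0.0 6.7; 
235 -0.20 -0.40 0.00 0.0 0.0 6.7;    #
235 -0.24 -0.37 0.00 0.0 0.0 6.7; 
235 -0.29 -0.34 0.00 0.0 0.0 6.7; 
235 -0.32 -0.30 0.00 0.0 0.0 6.7; 
235 -0.36 -0.27 0.00 0.0 0.0 6.7; 
235 -0.38 -0.22 0.00 0.0 0.0 6.7; 
235 -0.41 -0.18 0.00 0.0 0.0 6.7; 
235 -0.43 -0.13 0.00 0.0 0.0 6.7; 
235 0.00 0.00 1.85 0.0 0.0 0.0; 
235 0.00 0.00 1.85 0.0 0.0 0.0; 
235 0.00 0.00 1.85 0.0 0.0 0.0;    #
```

Request:
step_arm(increments="235 0.9 -0.1 -2.7 0 0 5.3; 235 0.9 -0.2 -2.7 0 0 5.3; 235 0.3 -0.1 0 0 0 6.9; 235 0.3 -0.1 0 0 0 6.9; 235 0.3 -0.1 0 0 0 6.9; 235 0.3 -0.2 0 0 0 6.9; 235 0.3 -0.2 0 0 0 6.9; 235 0.2 -0.2 0 0 0 6.9; 235 0.2 -0.3 0 0 0 6.9; 235 0.2 -0.3 0 0 0 6.9")

```text
time: 19.53
position: [0.4655, -0.2241, 0.0591]
tcp_rot: [0.001, 0.955, 0.296, 0.001]
ft_force: [0.3, 0.4, -0.7]
finger_gap: 0.0123
grasp_force: 25.0
```

Request:
step_arm(increments="235 0.1 -0.3 0 0 0 6.9; 235 0.1 -0.3 0 0 0 6.9; 235 0.1 -0.3 0 0 0 6.9; 235 0 -0.3 0 0 0 6.9; 235 0 -0.3 0 0 0 6.9; 235 -0.1 -0.3 0 0 0 6.9; 235 -0.1 -0.3 0 0 0 6.9; 235 -0.1 -0.3 0 0 0 6.9; 235 -0.2 -0.4 0 0 0 6.7; 235 -0.2 -0.4 0 0 0 6.7")

```text
time: 20.37
position: [0.4605, -0.1908, 0.0591]
tcp_rot: [0.001, 0.956, -0.294, 0.001]
ft_force: [-0.0, 1.0, -0.8]
finger_gap: 0.012
grasp_force: 25.0
```

Request:
step_arm(increments="235 -0.2 -0.4 0 0 0 6.7; 235 -0.3 -0.3 0 0 0 6.7; 235 -0.3 -0.3 0 0 0 6.7; 235 -0.4 -0.3 0 0 0 6.7; 235 -0.4 -0.2 0 0 0 6.7; 235 -0.4 -0.2 0 0 0 6.7; 235 -0.4 -0.1 0 0 0 6.7; 235 0 0 1.8 0 0 0; 235 0 0 1.8 0 0 0; 235 0 0 1 0 0 0")

```text
time: 21.2
position: [0.4606, -0.1596, 0.0118]
tcp_rot: [0.0, 0.762, -0.648, 0.001]
ft_force: [-0.6, -0.3, -0.8]
finger_gap: 0.0119
grasp_force: 25.0
```

Run:
```python
from h import *
s,p,r=cur();print(p,s['finger_gap'],s['grasp_force'],s['joint_positions'].round(3),r.as_matrix().round(3))
```

```text
[ 0.46055026 -0.15957237  0.01181212] 0.01194087216709572 24.99588668346405 [-5.630e-01  3.950e-01  1.932e+00 -1.000e-03  8.120e-01  2.418e+00] [[ 0.16  -0.987  0.001]
 [-0.987 -0.16  -0.001]
 [ 0.001 -0.001 -1.   ]]
```

Run:
```python
from h import *
s,p,r=cur()
R=Rd(-80.8,-55);a=R.apply([0,0,1]);g=Rd(-80.8).apply([1,0,0])
tcp=np.array([.4605,-.1596,.0085])+.018*g
p1=np.array([.4605,-.1596,.006])
plan([(p1,r,2),(p1+[0,0,.03],r,2),(tcp-.05*a,R,9),(tcp,R,4)],140)
```

```text
140 0.00 0.00 0.29 0.0 0.0 0.0; 
140 0.00 0.00 0.29 0.0 0.0 0.0; 
140 0.00 -0.00 -1.50 0.0 0.0 0.0; 
140 0.00 -0.00 -1.50 0.0 0.0 0.0; 
140 0.66 0.00 -0.01 -0.0 -6.1 0.0; 
140 0.65 0.00 -0.08 -0.0 -6.1 0.0; 
140 0.64 0.00 -0.15 -0.0 -6.1 0.0; 
140 0.62 0.00 -0.22 -0.0 -6.1 0.0; 
140 0.59 0.00 -0.28 -0.0 -6.1 0.0; 
140 0.56 0.00 -0.34 -0.0 -6.1 0.0;    #
140 0.52 0.00 -0.40 -0.0 -6.1 0.0; 
140 0.47 0.00 -0.45 -0.0 -6.1 0.0; 
140 0.42 0.00 -0.50 -0.0 -6.1 0.0; 
140 0.00 -0.00 1.25 0.0 0.0 0.0; 
140 0.00 -0.00 1.25 0.0 0.0 0.0; 
140 0.00 -0.00 1.25 0.0 0.0 0.0; 
140 0.00 -0.00 1.25 0.0 0.0 0.0;
```

Request:
step_arm(increments="235 0 0 0.3 0 0 0; 235 0 0 0.3 0 0 0; 235 0 0 0 0 0 0; 140 0 0 0 0 0 0; 140 0 0 0 0 0 0; 140 0 0 0 0 0 0; 140 0 0 -1.5 0 0 0; 140 0 0 -1.5 0 0 0; 140 0.7 0 0 0 -6.1 0; 140 0.7 0 -0.1 0 -6.1 0")

```text
time: 22.03
position: [0.4648, -0.1724, 0.0397]
tcp_rot: [-0.071, 0.759, -0.642, -0.079]
ft_force: [-0.3, -1.2, -0.2]
finger_gap: 0.0418
grasp_force: 0.0
```

Request:
step_arm(increments="140 0.6 0 -0.2 0 -6.1 0; 140 0.6 0 -0.2 0 -6.1 0; 140 0.6 0 -0.3 0 -6.1 0; 140 0.6 0 -0.3 0 -6.1 0; 140 0.5 0 -0.4 0 -6.1 0; 140 0.5 0 -0.5 0 -6.1 0; 140 0.4 0 -0.5 0 -6.1 0; 140 0 0 0 0 0 0; 140 0 0 0 0 0 0; 140 0 0 0 0 0 0")

```text
time: 22.87
position: [0.4709, -0.2189, 0.0389]
tcp_rot: [-0.298, 0.677, -0.575, -0.349]
ft_force: [0.5, 0.3, 0.5]
finger_gap: 0.0419
grasp_force: 0.0
```

Run:
```python
from h import *
s,p,r=cur();print(p,s['finger_gap'],s['joint_positions'].round(3))
c=snap('wrist','w7.png'); collars(c,(100,50,460,330))
R=Rd(-80.8,-55);g=Rd(-80.8).apply([1,0,0]);print((R.inv()*r).as_rotvec(degrees=True))
plan([(np.array([.4605,-.1596,.0085])+.018*g,R,4)],140)
```

```text
[ 0.4709026  -0.21890796  0.03891065] 0.04193922517422749 [-0.934  0.897  1.318  0.395  1.805  1.955]
green 127 [117.2 103.5] [ 0.5392 -0.3156  0.0065]
green 134 [279.5 226. ] [ 0.4654 -0.1845  0.0065]
[ 0.03377725  0.33931452 -0.11331371]
140 0.03 0.03 1.31 -0.0 -0.1 0.0; 
140 0.03 0.03 1.31 -0.0 -0.1 0.0; 
140 0.03 0.03 1.31 -0.0 -0.1 0.0; 
140 0.04 0.03 1.31 -0.0 -0.1 0.0;
```

Request:
step_arm(increments="140 0 0 1.3 0 0 0; 140 0 0 1.3 0 0 0; 140 0 0 1.3 0 0 0; 140 0 0 1.3 0 0 0; 140 0 0 0 0 0 0; 235 0 0 0 0 0 0; 235 0 0 0 0 0 0; 235 0 0 0 0 0 0; 235 0 0 0 0 0 0; 235 0 0 0 0 0 0")

```text
time: 23.75
position: [0.4642, -0.1779, 0.0089]
tcp_rot: [-0.299, 0.677, -0.575, -0.349]
ft_force: [-0.4, -0.6, 0.2]
finger_gap: 0.0132
grasp_force: 0.0
```

Run:
```python
from h import *
s,p,r=cur();print(p,s['finger_gap'],s['grasp_force'],s['joint_positions'].round(3),s['ft_force'])
# place p3/p4: a leans +x_tool, camera up: down-equiv tool x az=+92.5 ; lean +35
Rp=Rd(92.5,35);g=Rp.apply(r.inv().apply(Rd(-80.8).apply([1,0,0])));print('a',Rp.apply([0,0,1]),'green after',g)
P4=np.array([.627,.128]);ga=Rd(-80.8).apply([1,0,0])
# gauge centre relative to TCP in tool frame
rel=r.inv().apply(np.array([.4605,-.1596,.0065])-p);print('rel',rel)
tc=lambda z:np.array([*P4,z])-Rp.apply(rel)
print('home TCP',tc(.046))
up=np.array([.47,-.12,.2])
plan([(p+[0,0,.06],r,3),((.48,-.16,.2),Rd(-80.8,30),13)],235)
```

```text
[ 0.46423382 -0.17787864  0.00889641] 0.013198478316544901 0.0 [-0.906  0.897  1.423  0.41   1.7    1.933] [-0.39195508 -0.60137451  0.19799337]
a [-0.02501905  0.57303052 -0.81915204] green after [-1.63244625e-04  4.91154662e-03  9.99987925e-01]
rel [-0.00881182  0.00076779  0.01659985]
home TCP [0.6263334  0.12566564 0.06465205]
235 -1.63 -0.00 -1.16 0.0 0.0 0.0; 
235 -1.63 -0.00 -1.16 0.0 0.0 0.0; 
235 -1.63 -0.00 -1.16 0.0 0.0 0.0; 
235 -0.89 -0.14 -0.49 -0.0 6.5 0.0; 
235 -0.83 -0.14 -0.59 -0.0 6.5 0.0; 
235 -0.76 -0.14 -0.68 -0.0 6.5 0.0; 
235 -0.68 -0.14 -0.76 -0.0 6.5 0.0; 
235 -0.59 -0.14 -0.83 -0.0 6.5 0.0; 
235 -0.49 -0.14 -0.89 -0.0 6.5 0.0; 
235 -0.38 -0.14 -0.94 -0.0 6.5 0.0;    #
235 -0.27 -0.14 -0.98 -0.0 6.5 0.0; 
235 -0.16 -0.14 -1.00 -0.0 6.5 0.0; 
235 -0.05 -0.14 -1.01 -0.0 6.5 0.0; 
235 0.07 -0.14 -1.01 -0.0 6.5 0.0; 
235 0.18 -0.14 -1.00 -0.0 6.5 0.0; 
235 0.30 -0.14 -0.97 -0.0 6.5 0.0;
```

Request:
step_arm(increments="235 0 0 0 0 0 0; 235 0 0 0 0 0 0; 235 0 0 0 0 0 0; 235 0 0 0 0 0 0; 235 -1.6 0 -1.2 0 0 0; 235 -1.6 0 -1.2 0 0 0; 235 -1.6 0 -1.2 0 0 0; 235 -1.6 0 -1.2 0 6.9 0; 235 -1.5 0 -1.4 0 6.9 0; 235 -1.3 0 -1.5 0 6.9 0", grip_force=30)

```text
time: 24.58
position: [0.4642, -0.1808, 0.1285]
tcp_rot: [-0.189, 0.728, -0.62, -0.221]
ft_force: [-0.4, -0.6, -0.3]
finger_gap: 0.0121
grasp_force: 30.0
```

Run:
```python
from h import *
s,p,r=cur();print(p,s['finger_gap'],s['grasp_force'],s['joint_positions'].round(3),s['ft_force'])
plan([((.48,-.15,.2),Rd(-80.8,0),5),((.5,-.05,.22),Rd(10,0),13),((.58,.06,.22),Rd(92.5,0),12),((.626,.1257,.15),Rd(92.5,35),6)],235)
```

```text
[ 0.46415572 -0.18083518  0.12850811] 0.012131266591816596 29.99840497970581 [-0.835  0.524  1.529  0.31   1.598  2.075] [-0.44309761 -0.63156834 -0.33501247]
235 -1.26 -0.41 -0.88 -0.0 6.8 -0.0; 
235 -1.15 -0.41 -1.02 -0.0 6.8 -0.0; 
235 -1.02 -0.41 -1.15 -0.0 6.8 -0.0; 
235 -0.88 -0.41 -1.26 -0.0 6.8 -0.0; 
235 -0.72 -0.41 -1.35 -0.0 6.8 -0.0; 
235 -0.73 -0.27 -0.15 0.0 0.0 -7.0; 
235 -0.70 -0.36 -0.15 0.0 0.0 -7.0; 
235 -0.65 -0.44 -0.15 0.0 0.0 -7.0; 
235 -0.59 -0.52 -0.15 0.0 0.0 -7.0; 
235 -0.52 -0.59 -0.15 0.0 0.0 -7.0;    #
235 -0.45 -0.65 -0.15 0.0 0.0 -7.0; 
235 -0.36 -0.70 -0.15 0.0 0.0 -7.0; 
235 -0.28 -0.73 -0.15 0.0 0.0 -7.0; 
235 -0.18 -0.76 -0.15 0.0 0.0 -7.0; 
235 -0.09 -0.78 -0.15 0.0 0.0 -7.0; 
235 0.00 -0.78 -0.15 0.0 0.0 -7.0; 
235 0.10 -0.78 -0.15 0.0 0.0 -7.0; 
235 0.19 -0.76 -0.15 0.0 0.0 -7.0; 
235 0.82 -0.79 0.00 0.0 0.0 -6.9; 
235 0.90 -0.68 0.00 0.0 0.0 -6.9;    #
235 0.98 -0.57 0.00 0.0 0.0 -6.9; 
235 1.04 -0.45 0.00 0.0 0.0 -6.9; 
235 1.09 -0.32 0.00 0.0 0.0 -6.9; 
235 1.12 -0.19 0.00 0.0 0.0 -6.9; 
235 1.13 -0.05 0.00 0.0 0.0 -6.9; 
235 1.13 0.08 0.00 0.0 0.0 -6.9; 
235 1.11 0.22 0.00 0.0 0.0 -6.9; 
235 1.08 0.35 0.00 0.0 0.0 -6.9; 
235 1.03 0.48 0.00 0.0 0.0 -6.9; 
235 0.96 0.59 0.00 0.0 0.0 -6.9;    #
235 1.06 0.81 1.17 0.0 5.8 0.0; 
235 0.94 0.81 1.27 0.0 5.8 0.0; 
235 0.80 0.81 1.36 0.0 5.8 0.0; 
235 0.66 0.81 1.43 0.0 5.8 0.0; 
235 0.51 0.81 1.49 0.0 5.8 -0.0; 
235 0.36 0.81 1.54 -0.0 5.8 0.0;
```

Request:
step_arm(increments="235 -1.3 -0.4 -0.9 0 6.8 0; 235 -1.2 -0.4 -1 0 6.8 0; 235 -1 -0.4 -1.2 0 6.8 0; 235 -0.9 -0.4 -1.3 0 6.8 0; 235 -0.7 -0.4 -1.4 0 6.8 0; 235 -0.7 -0.3 -0.2 0 0 -7; 235 -0.7 -0.4 -0.2 0 0 -7; 235 -0.7 -0.4 -0.2 0 0 -7; 235 -0.6 -0.5 -0.1 0 0 -7; 235 -0.5 -0.6 -0.1 0 0 -7")

```text
time: 25.42
position: [0.4865, -0.1096, 0.21]
tcp_rot: [-0.001, 0.923, -0.386, -0.0]
ft_force: [0.3, 0.6, -0.8]
finger_gap: 0.0122
grasp_force: 30.0
```

Request:
step_arm(increments="235 -0.4 -0.7 -0.1 0 0 -7; 235 -0.4 -0.7 -0.1 0 0 -7; 235 -0.3 -0.7 -0.1 0 0 -7; 235 -0.2 -0.8 -0.2 0 0 -7; 235 -0.1 -0.8 -0.2 0 0 -7; 235 0 -0.8 -0.2 0 0 -7; 235 0.1 -0.8 -0.2 0 0 -7; 235 0.2 -0.8 -0.2 0 0 -7; 235 0.8 -0.8 0 0 0 -6.9; 235 0.9 -0.7 0 0 0 -6.9")

```text
time: 26.25
position: [0.5117, -0.0282, 0.2231]
tcp_rot: [-0.001, 0.977, 0.211, 0.0]
ft_force: [-0.3, -0.1, -0.9]
finger_gap: 0.0125
grasp_force: 30.0
```

Request:
step_arm(increments="235 1 -0.6 0 0 0 -6.9; 235 1 -0.4 0 0 0 -6.9; 235 1.1 -0.3 0 0 0 -6.9; 235 1.1 -0.2 0 0 0 -6.9; 235 1.1 -0.1 0 0 0 -6.9; 235 1.1 0.1 0 0 0 -6.9; 235 1.1 0.2 0 0 0 -6.9; 235 1.1 0.3 0 0 0 -6.9; 235 1 0.5 0 0 0 -6.9; 235 1 0.6 0 0 0 -6.9")

```text
time: 27.08
position: [0.577, 0.0634, 0.223]
tcp_rot: [-0.001, 0.686, 0.728, 0.001]
ft_force: [-0.5, -0.2, -0.9]
finger_gap: 0.0122
grasp_force: 30.0
```

Run:
```python
from h import *
s,p,r=cur();print(p,s['finger_gap'],s['grasp_force'],s['joint_positions'].round(3),r.as_matrix().round(3))
plan([((.626,.1257,.15),Rd(92.5,35),6)],235)
```

```text
[0.57702    0.06343158 0.22297197] 0.012164647856200812 29.99877244234085 [-0.084  0.311  1.453  0.002  1.379 -0.143] [[-0.059  0.998 -0.   ]
 [ 0.998  0.059  0.002]
 [ 0.002 -0.    -1.   ]]
235 0.99 0.88 1.22 -0.0 5.8 0.1; 
235 0.86 0.87 1.31 -0.0 5.8 0.1; 
235 0.72 0.87 1.39 -0.0 5.8 0.1; 
235 0.58 0.87 1.46 -0.0 5.8 0.1; 
235 0.43 0.86 1.51 -0.0 5.8 0.1; 
235 0.28 0.86 1.55 -0.0 5.8 0.1;
```

Request:
step_arm(increments="235 1 0.9 1.2 0 5.8 0.1; 235 0.9 0.9 1.3 0 5.8 0.1; 235 0.7 0.9 1.4 0 5.8 0.1; 235 0.6 0.9 1.5 0 5.8 0.1; 235 0.4 0.9 1.5 0 5.8 0.1; 235 0.3 0.9 1.5 0 5.8 0.1; 235 0 0 0 0 0 0; 235 0 0 0 0 0 0; 235 0 0 0 0 0 0; 235 0 0 0 0 0 0")

```text
time: 27.92
position: [0.6286, 0.1256, 0.1529]
tcp_rot: [-0.215, 0.66, 0.69, 0.207]
ft_force: [0.9, 0.3, 0.1]
finger_gap: 0.0119
grasp_force: 30.0
```

```bash
cat >> h.py <<'E'
def blobs(c):
    h=cv2.cvtColor(c['image'],cv2.COLOR_RGB2HSV).astype(int);out=[]
    for cn,m in {'red':((h[...,0]<10)|(h[...,0]>170))&(h[...,1]>120)&(h[...,2]>80),'green':(h[...,0]>45)&(h[...,0]<75)&(h[...,1]>80)&(h[...,2]>90)}.items():
        n,l,st,ce=cv2.connectedComponentsWithStats(m.astype(np.uint8))
        out+=[(cn,int(st[i,4]),*ce[i].round(1)) for i in range(1,n) if st[i,4]>5]
    return out
def proj(c,X,fish=False):
    q=np.array(c['R'])@X+c['t'];K=np.array(c['mtx']);x,y=q[:2]/q[2]
    if fish:
        rr=np.hypot(x,y);k=np.arctan2(np.hypot(*q[:2]),q[2])/rr;x,y=x*k,y*k
    return np.array([K[0,0]*x+K[0,2],K[1,1]*y+K[1,2]]).round(1)
E
python3 - <<'E'
from h import *
s,p,r=cur();print(p,s['finger_gap'],s['joint_positions'].round(3),(Rd(92.5,35).inv()*r).as_rotvec(degrees=True))
rel=np.array([-0.0088,0.0008,0.0166]);ce=p+r.apply(rel);ax=r.apply(Rd(0,-55).inv().apply([1,0,0]))
print('centre',ce,'axis',ax)
for n in ('top','side','wrist'):
    c=snap(n,f'p1{n}.png');f=n=='wrist'
    print(n,'pred red',proj(c,ce-.026*ax,f),'green',proj(c,ce+.026*ax,f),'pk4',proj(c,np.array([.627,.128,.05]),f),'pk3',proj(c,np.array([.629,.080,.05]),f))
    q=proj(c,ce,f);print([b for b in blobs(c) if abs(b[2]-q[0])<60 and abs(b[3]-q[1])<60])
E
```

```text
[0.6285799  0.12559277 0.15286361] 0.011855709414704945 [-0.303  0.528  1.464  0.574  1.411 -0.518] [-0.01187675 -0.25832895 -0.05926144]
centre [0.62929446 0.12785542 0.13420858] axis [-9.60619869e-04  4.47075025e-03  9.99989545e-01]
top pred red [201.3 166. ] green [198.2 162.2] pk4 [204.4 170.8] pk3 [223.2 169.8]
[('green', 9, np.float64(211.8), np.float64(124.9)), ('green', 15, np.float64(220.2), np.float64(127.5)), ('green', 7, np.float64(205.0), np.float64(133.0))]
side pred red [211.1 228.8] green [210.2 208.5] pk4 [212.6 250.9] pk3 [223.4 242.8]
[('red', 105, np.float64(196.2), np.float64(183.2)), ('red', 17, np.float64(205.4), np.float64(177.8)), ('red', 906, np.float64(185.7), np.float64(209.6)), ('red', 10, np.float64(211.8), np.float64(229.0)), ('red', 45, np.float64(160.6), np.float64(275.1)), ('green', 9, np.float64(210.8), np.float64(207.4)), ('green', 7, np.float64(233.1), np.float64(226.7))]
wrist pred red [280.5 272.5] green [280.9 260.6] pk4 [277.6 280.1] pk3 [277.3 334.5]
[('green', 209, np.float64(279.7), np.float64(257.5))]
```

Run:
```python
from h import *
s,p,r=cur();c=snap('side')
print(onz(c,233.1,226.7,.072).round(4))
d=np.array([-.0033,-.0004,-.0592]);plan([(p+d*[1,1,.4],r,3),(p+d,r,3)],235);print();plan([(p+[0,0,-.026],r,5)],235)
```

```text
[0.6337 0.0288 0.072 ]
235 -0.45 -0.11 0.64 -0.0 -0.0 -0.0; 
235 -0.45 -0.11 0.64 -0.0 -0.0 -0.0; 
235 -0.45 -0.11 0.64 -0.0 -0.0 -0.0; 
235 -0.68 -0.00 0.97 0.0 0.0 0.0; 
235 -0.68 -0.00 0.97 0.0 0.0 0.0; 
235 -0.68 -0.00 0.97 0.0 0.0 0.0; 

235 -0.29 0.00 0.42 -0.0 -0.0 -0.0; 
235 -0.29 0.00 0.42 -0.0 -0.0 -0.0; 
235 -0.29 0.00 0.42 -0.0 -0.0 -0.0; 
235 -0.29 0.00 0.42 -0.0 -0.0 -0.0; 
235 -0.29 0.00 0.42 -0.0 -0.0 -0.0;
```

Request:
step_arm(increments="235 -0.4 -0.1 0.6 0 0 0; 235 -0.5 -0.1 0.7 0 0 0; 235 -0.5 0 0.6 0 0 0; 235 -0.7 0 1 0 0 0; 235 -0.7 0 1 0 0 0; 235 -0.6 0 0.9 0 0 0; 235 0 0 0 0 0 0; 235 0 0 0 0 0 0; 235 0 0 0 0 0 0; 235 0 0 0 0 0 0")

```text
time: 28.95
position: [0.6269, 0.1245, 0.0929]
tcp_rot: [-0.217, 0.66, 0.689, 0.207]
ft_force: [-0.2, -1.3, -0.0]
finger_gap: 0.0122
grasp_force: 30.0
```

Request:
step_arm(increments="235 -0.4 0 0.4 0 0 0; 235 -0.3 0 0.4 0 0 0; 235 -0.3 0 0.4 0 0 0; 235 -0.3 0 0.4 0 0 0; 235 -0.3 0 0.4 0 0 0; 235 0 0 0 0 0 0; 235 0 0 0 0 0 0; 235 0 0 0 0 0 0; 235 0 0 0 0 0 0; 235 0 0 0 0 0 0")

```text
time: 29.78
position: [0.6264, 0.123, 0.067]
tcp_rot: [-0.217, 0.66, 0.689, 0.207]
ft_force: [-0.8, 0.7, -0.5]
finger_gap: 0.0119
grasp_force: 30.0
```

Request:
step_arm(increments="170 0 0 0 0 0 0; 170 0 0 0 0 0 0; 170 0 0 0 0 0 0; 170 0 0 0 0 0 0; 140 0 0 -1 0 0 0; 140 0 0 -2.5 0 0 0; 140 0 0 -3.5 0 0 0; 140 0 0 -3.5 0 0 0; 140 0 0 -3.5 0 0 0; 140 0 0 0 0 0 0")

```text
time: 30.62
position: [0.6335, 0.0381, 0.1882]
tcp_rot: [-0.211, 0.661, 0.689, 0.209]
ft_force: [1.2, -0.0, 0.5]
finger_gap: 0.0421
grasp_force: 0.0
```

Run:
```python
from h import *
s,p,r=cur();print(p,s['joint_positions'].round(3))
P=np.array([.6265,.127,0])
c=snap('side','a1.png');print('pred green z72',proj(c,P+[0,0,.072]),'if 10mm high',proj(c,P+[0,0,.082]));print([b for b in blobs(c) if b[0]=='green' and 190<b[2]<250 and 190<b[3]<260])
c=snap('top');print('pred',proj(c,P+[0,0,.078]),[b for b in blobs(c) if b[0]=='green' and 190<b[2]<250 and 140<b[3]<190])
c=snap('wrist');print('pred',proj(c,P+[0,0,.078],True),[b for b in blobs(c) if b[0]=='green'])
collars(c,(0,0,560,420))
R=Rd(-73.4,-55);a=R.apply([0,0,1]);g=Rd(-73.4).apply([1,0,0])
tcp=np.array([.4495,.237,.0085])+.018*g;print('tcp1',tcp)
plan([((.55,.07,.22),Rd(85,0),6),((.50,.12,.2),Rd(5,0),12),((.47,.15,.16),Rd(-73.4,0),12),(tcp-.06*a,R,9)],140)
```

```text
[0.63350139 0.03810107 0.18818429] [-0.428  0.525  1.373  0.535  1.543 -0.569]
pred green z72 [212.7 242.7] if 10mm high [212.6 238.9]
[('green', 7, np.float64(233.0), np.float64(226.9))]
pred [203.3 169.2] []
pred [278.4 192. ] [('green', 6, np.float64(408.0), np.float64(45.5)), ('green', 9, np.float64(285.2), np.float64(55.6)), ('green', 11, np.float64(295.9), np.float64(63.1)), ('green', 8, np.float64(480.0), np.float64(63.2)), ('green', 8, np.float64(496.0), np.float64(72.2)), ('green', 10, np.float64(455.5), np.float64(81.4)), ('green', 6, np.float64(479.5), np.float64(83.0)), ('green', 6, np.float64(486.5), np.float64(82.0)), ('green', 316, np.float64(84.7), np.float64(95.1)), ('green', 6, np.float64(501.7), np.float64(85.5)), ('green', 6, np.float64(523.5), np.float64(90.5)), ('green', 10, np.float64(526.3), np.float64(95.6)), ('green', 18, np.float64(537.4), np.float64(143.6)), ('green', 53, np.float64(152.2), np.float64(148.3)), ('green', 71, np.float64(278.0), np.float64(194.6)), ('green', 7, np.float64(553.1), np.float64(192.0)), ('green', 11, np.float64(558.5), np.float64
[... 1203 characters left out ...]
6 -0.24 0.33 0.0 0.0 6.5;    #
140 -0.28 -0.21 0.33 0.0 0.0 6.5; 
140 -0.30 -0.18 0.33 0.0 0.0 6.5; 
140 -0.32 -0.14 0.33 0.0 0.0 6.5; 
140 -0.34 -0.11 0.33 0.0 0.0 6.5; 
140 -0.35 -0.07 0.33 0.0 0.0 6.5; 
140 -0.35 -0.03 0.33 0.0 0.0 6.5; 
140 -0.35 0.01 0.33 0.0 0.0 6.5; 
140 -0.35 0.05 0.33 0.0 0.0 6.5; 
140 -0.34 0.09 0.33 0.0 0.0 6.5; 
140 -0.33 0.13 0.33 0.0 0.0 6.5;    #
140 -0.25 -0.06 1.30 0.0 -6.1 0.0; 
140 -0.11 -0.06 1.32 0.0 -6.1 0.0; 
140 0.04 -0.06 1.32 0.0 -6.1 0.0; 
140 0.18 -0.06 1.31 -0.0 -6.1 0.0; 
140 0.31 -0.06 1.29 0.0 -6.1 -0.0; 
140 0.45 -0.06 1.25 -0.0 -6.1 0.0; 
140 0.58 -0.06 1.19 -0.0 -6.1 0.0; 
140 0.70 -0.06 1.12 0.0 -6.1 0.0; 
140 0.82 -0.06 1.04 0.0 -6.1 0.0;
```

Request:
step_arm(increments="140 0.8 -1.3 -0.2 -0.4 -5.8 1.2; 140 0.7 -1.3 -0.3 -0.4 -5.8 1.2; 140 0.7 -1.3 -0.4 -0.4 -5.8 1.2; 140 0.6 -1.4 -0.5 -0.4 -5.8 1.2; 140 0.5 -1.4 -0.5 -0.4 -5.8 1.2; 140 0.4 -1.4 -0.6 -0.4 -5.8 1.2; 140 0.4 -0.4 0.2 0 0 6.7; 140 0.3 -0.5 0.2 0 0 6.7; 140 0.3 -0.5 0.2 0 0 6.7; 140 0.2 -0.6 0.2 0 0 6.7")

```text
time: 31.6
position: [0.5315, 0.089, 0.21]
tcp_rot: [-0.001, 0.875, 0.485, -0.001]
ft_force: [-0.2, -0.7, -0.0]
finger_gap: 0.0419
grasp_force: 0.0
```

Request:
step_arm(increments="197 0.1 -0.6 0.2 0 0 6.7; 197 0.1 -0.6 0.2 0 0 6.7; 197 0 -0.6 0.2 0 0 6.7; 197 -0.1 -0.6 0.2 0 0 6.7; 197 -0.1 -0.6 0.2 0 0 6.7; 197 -0.2 -0.6 0.2 0 0 6.7; 197 -0.3 -0.5 0.1 0 0 6.7; 197 -0.3 -0.5 0.1 0 0 6.7; 197 -0.2 -0.3 0.3 0 0 6.5; 197 -0.3 -0.2 0.3 0 0 6.5")

```text
time: 32.43
position: [0.4924, 0.1277, 0.1901]
tcp_rot: [-0.0, 0.997, -0.075, -0.001]
ft_force: [-0.4, 0.1, -0.2]
finger_gap: 0.0209
grasp_force: 0.0
```

Request:
step_arm(increments="197 -0.3 -0.2 0.3 0 0 6.5; 197 -0.3 -0.2 0.3 0 0 6.5; 197 -0.3 -0.1 0.3 0 0 6.5; 197 -0.3 -0.1 0.3 0 0 6.5; 197 -0.4 -0.1 0.3 0 0 6.5; 197 -0.3 0 0.3 0 0 6.5; 197 -0.4 0 0.3 0 0 6.5; 197 -0.3 0 0.3 0 0 6.5; 197 -0.3 0.1 0.3 0 0 6.5; 197 -0.3 0.1 0.3 0 0 6.5")

```text
time: 33.27
position: [0.4686, 0.1517, 0.1599]
tcp_rot: [0.001, 0.8, -0.599, -0.001]
ft_force: [0.0, 0.3, -0.1]
finger_gap: 0.0209
grasp_force: 0.0
```

Run:
```python
from h import *
s,p,r=cur();print(p,s['finger_gap'],s['joint_positions'].round(3),(Rd(-73.4).inv()*r).as_rotvec(degrees=True))
c=snap('wrist','w8.png'); collars(c,(50,50,510,330))
R=Rd(-73.4,-55);a=R.apply([0,0,1]);g=Rd(-73.4).apply([1,0,0])
tcp=np.array([.4495,.237,.0085])+.018*g;print(Rd(-73.4).apply([0,1,0]))
plan([(tcp-.06*a,R,9)],197)
```

```text
[0.46856951 0.15169758 0.15994819] 0.020923263668493206 [8.600e-02 2.080e-01 1.754e+00 1.000e-03 1.183e+00 2.941e+00] [-0.16980695 -0.08077715  0.24821531]
red 238 [ 81.7 268.8] [0.683  0.3114 0.0065]
red 70 [274.4 294.6] [0.4413 0.2649 0.0065]
green 290 [56.9 96.4] [0.7447 0.1078 0.0065]
green 97 [109.1 136.3] [0.6623 0.1384 0.0065]
green 78 [275.5 250.6] [0.4555 0.2111 0.0065]
[-0.95832257 -0.28568837  0.        ]
197 -0.22 -0.08 1.29 -0.0 -6.1 -0.1; 
197 -0.08 -0.08 1.31 -0.0 -6.1 -0.1; 
197 0.06 -0.08 1.31 -0.0 -6.1 -0.1; 
197 0.20 -0.08 1.30 -0.0 -6.1 -0.1; 
197 0.34 -0.08 1.27 -0.0 -6.1 -0.1; 
197 0.47 -0.08 1.22 -0.0 -6.1 -0.1; 
197 0.60 -0.08 1.17 -0.0 -6.1 -0.1; 
197 0.72 -0.08 1.10 -0.0 -6.1 -0.1; 
197 0.83 -0.08 1.01 -0.0 -6.1 -0.1;
```

Request:
step_arm(increments="197 -0.2 -0.1 1.3 0 -6.1 0; 197 -0.1 -0.1 1.3 0 -6.1 0; 197 0.1 -0.1 1.3 0 -6.1 0; 197 0.2 -0.1 1.3 0 -6.1 0; 197 0.3 -0.1 1.3 0 -6.1 0; 197 0.5 -0.1 1.2 0 -6.1 0; 197 0.6 -0.1 1.1 0 -6.1 0; 197 0.7 -0.1 0.9 0 -6.1 0; 197 0.8 -0.1 0.7 0 -6.1 0; 197 0 0 0 0 0 0")

```text
time: 34.15
position: [0.472, 0.1679, 0.0428]
tcp_rot: [-0.276, 0.707, -0.531, -0.376]
ft_force: [-2.2, -0.7, -0.5]
finger_gap: 0.0211
grasp_force: 0.0
```

Run:
```python
from h import *
s,p,r=cur();print(p,s['finger_gap'],s['joint_positions'].round(3))
c=snap('wrist','w9.png'); collars(c,(150,50,410,330))
R=Rd(-74.3,-55);g=Rd(-74.3).apply([1,0,0]);print((R.inv()*r).as_rotvec(degrees=True))
tcp=np.array([.449,.2375,.0085])+.018*g;print(tcp)
plan([(tcp,R,5)],197)
```

```text
[0.47197279 0.16791857 0.04275685] 0.021135713217345507 [-0.409  0.717  1.771  0.687  1.447  2.069]
green 127 [285.2 224.1] [0.4544 0.2117 0.0065]
[-0.98447163 -0.61286651  0.03654743]
[0.45387081 0.22017155 0.0085    ]
197 -0.02 0.06 1.33 0.2 0.1 0.0; 
197 -0.02 0.06 1.33 0.2 0.1 0.0; 
197 -0.02 0.07 1.33 0.2 0.1 0.0; 
197 -0.02 0.07 1.33 0.2 0.1 0.0; 
197 -0.02 0.07 1.32 0.2 0.1 0.0;
```

Request:
step_arm(increments="197 0 0.1 1.3 0.2 0.1 0; 197 0 0.1 1.3 0.2 0.1 0; 197 0 0.1 1.3 0.2 0.1 0; 197 0 0.1 1.3 0.2 0.1 0; 197 -0.1 0.1 1.3 0.2 0.1 0; 197 0 0 0 0 0 0; 235 0 0 0 0 0 0; 235 0 0 0 0 0 0; 235 0 0 0 0 0 0; 235 0 0 0 0 0 0", grip_force=30)

```text
time: 35.03
position: [0.4558, 0.2186, 0.0145]
tcp_rot: [-0.281, 0.711, -0.534, -0.361]
ft_force: [-0.2, 0.1, 6.7]
finger_gap: 0.0106
grasp_force: 30.1
```

Run:
```python
from h import *
s,p,r=cur();print(p,s['finger_gap'],s['grasp_force'],s['ft_force'],s['joint_positions'].round(3))
G=np.array([.448,.2368,.0065]);g=Rd(-74.5).apply([1,0,0])
print('rel',r.inv().apply(G-p),'axis',r.inv().apply(g))
plan([(p+[0,0,.05],r,3),((.47,.18,.16),Rd(-74.3,0),8)],235)
plan([((.5,.10,.22),Rd(10,0),12),((.59,.04,.22),Rd(92.5,0),12),((.628,.078,.155),Rd(92.5,35),6)],235,(np.array([.47,.18,.16]),Rd(-74.3,0)))
```

```text
[0.45580423 0.21857886 0.01450405] 0.010644509191911376 30.05425082053989 [-0.16747646  0.0553338   6.67463127] [-0.336  0.725  1.862  0.765  1.316  2.019]
rel [-0.00493897  0.00266093  0.02062781] axis [ 0.58118539  0.00468491 -0.8137577 ]
235 -1.36 -0.02 -0.97 0.0 0.0 0.0; 
235 -1.36 -0.02 -0.97 0.0 0.0 0.0; 
235 -1.36 -0.02 -0.97 0.0 0.0 0.0; 
235 -0.67 -0.05 -1.11 -0.1 6.8 0.1; 
235 -0.54 -0.05 -1.18 -0.1 6.8 0.1; 
235 -0.39 -0.05 -1.24 -0.1 6.8 0.1; 
235 -0.24 -0.05 -1.28 -0.1 6.8 0.1; 
235 -0.09 -0.05 -1.30 -0.1 6.8 0.1; 
235 0.06 -0.04 -1.30 -0.1 6.8 0.1; 
235 0.22 -0.04 -1.28 -0.1 6.8 0.1;    #
235 0.37 -0.04 -1.25 -0.1 6.8 0.1; 
235 0.71 -0.06 -0.50 0.0 0.0 -7.0; 
235 0.71 0.03 -0.50 0.0 0.0 -7.0; 
235 0.70 0.11 -0.50 0.0 0.0 -7.0; 
235 0.68 0.20 -0.50 0.0 0.0 -7.0; 
235 0.65 0.28 -0.50 0.0 0.0 -7.0; 
235 0.61 0.36 -0.50 0.0 0.0 -7.0; 
235 0.57 0.43 -0.50 0.0 0.0 -7.0; 
235 0.51 0.50 -0.50 0.0 0.0 -7.0; 
235 0.44 0.56 -0.50 0.0 0.0 -7.0; 
235 0.37 0.61 -0.50 0.0 0.0 -7.0;    #
235 0.30 0.65 -0.50 0.0 0.0 -7.0; 
235 0.22 0.68 -0.50 0.0 0.0 -7.0; 
235 0.65 0.62 0.00 0.0 0.0 -6.9; 
235 0.57 0.70 0.00 0.0 0.0 -6.9; 
235 0.49 0.76 0.00 0.0 0.0 -6.9; 
235 0.39 0.81 0.00 0.0 0.0 -6.9; 
235 0.29 0.85 0.00 0.0 0.0 -6.9; 
235 0.19 0.88 0.00 0.0 0.0 -6.9; 
235 0.08 0.90 0.00 0.0 0.0 -6.9; 
235 -0.03 0.90 0.00 0.0 0.0 -6.9;    #
235 -0.14 0.89 0.00 0.0 0.0 -6.9; 
235 -0.24 0.87 0.00 0.0 0.0 -6.9; 
235 -0.34 0.83 0.00 0.0 0.0 -6.9; 
235 -0.44 0.79 0.00 0.0 0.0 -6.9; 
235 0.61 0.66 1.08 0.0 5.8 0.0; 
235 0.49 0.66 1.14 0.0 5.8 0.0; 
235 0.37 0.66 1.18 0.0 5.8 0.0; 
235 0.25 0.66 1.22 0.0 5.8 0.0; 
235 0.13 0.66 1.23 0.0 5.8 -0.0; 
235 0.00 0.66 1.24 -0.0 5.8 0.0;    #
```

Gap 10.6 mm and an upward force of 6.7 N: the fingertips came down on the pin instead of around it. I'll open, back off and look.

Request:
step_arm(increments="197 0 0 0 0 0 0; 197 0 0 0 0 0 0; 197 0 0 0 0 0 0; 197 0 0 -1 0 0 0; 197 0 0 -1.5 0 0 0; 197 0 0 -1.5 0 0 0; 197 0 0 0 0 0 0; 197 0 0 0 0 0 0; 197 0 0 0 0 0 0; 197 0 0 0 0 0 0")

```text
time: 35.87
position: [0.4632, 0.1876, 0.036]
tcp_rot: [-0.28, 0.71, -0.535, -0.362]
ft_force: [0.7, -0.4, -0.5]
finger_gap: 0.0213
grasp_force: 0.0
```

Run:
```python
from h import *
s,p,r=cur();print(p,s['finger_gap'],s['ft_force'])
c=snap('wrist','w10.png'); collars(c,(150,50,410,400))
t=snap('top');print('top');collars(t,(140,228,190,255),False)
d=snap('side');print('side');print(proj(d,np.array([.4484,.238,.0065])));collars(d,(200,270,310,360),False)
a=cv2.resize(c['image'][150:350,180:400,::-1],(550,500),interpolation=cv2.INTER_CUBIC)
o=np.zeros((500,800,3),np.uint8);o[:,:550]=a;o[:250,550:]=cv2.resize(t['image'][215:260,140:185,::-1],(250,250),interpolation=cv2.INTER_CUBIC);o[250:,550:]=cv2.resize(d['image'][270:340,220:290,::-1],(250,250),interpolation=cv2.INTER_CUBIC)
cv2.imwrite('pics/last.png',o)
```

```text
[0.46317974 0.18759508 0.03600572] 0.02129312200201851 [ 0.66299136 -0.41885127 -0.51841716]
green 149 [277.5 225.9] [0.4583 0.2112 0.0065]
top
side
[252.6 312.8]
```

View pics/last.png

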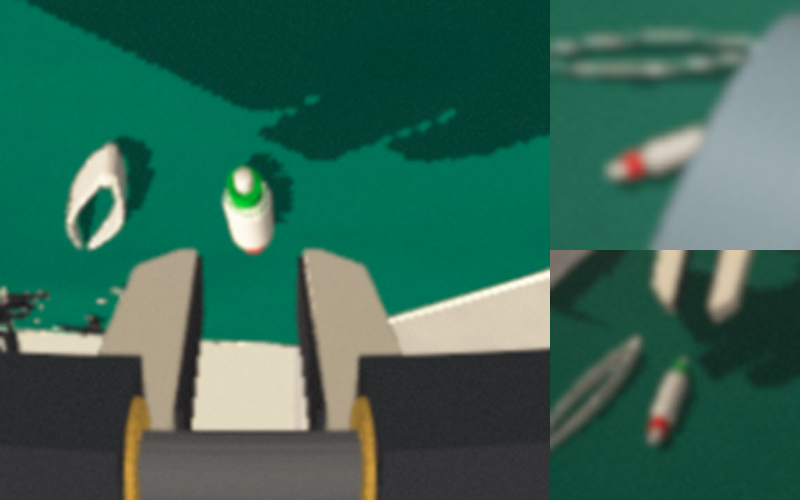

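The view shows the pin lying undisturbed between the fingertips, with its green end at crop (245,185). The tweezers are clear on the left, and the tips are slimmer than their backs. I'll retry with a wider gap and a corrected line.

Run:
```python
from h import *
s,p,r=cur()
R=Rd(-72.8,-55);g=Rd(-72.8).apply([1,0,0]);print((R.inv()*r).as_rotvec(degrees=True))
tcp=np.array([.4505,.237,.0085])+.018*g;print(tcp)
plan([(tcp,R,4)],184)
```

```text
[1.47135252 0.53945751 0.33345253]
[0.45582274 0.21980499 0.0085    ]
184 0.08 -0.03 1.07 -0.4 -0.1 -0.1; 
184 0.08 -0.04 1.07 -0.4 -0.1 -0.1; 
184 0.09 -0.05 1.07 -0.4 -0.1 -0.1; 
184 0.09 -0.05 1.07 -0.4 -0.1 -0.1;
```

Request:
step_arm(increments="184 0 0 0 0 0 0; 184 0.1 0 1.1 -0.4 -0.1 -0.1; 184 0.1 0 1.1 -0.4 -0.1 -0.1; 184 0.1 -0.1 1.1 -0.4 -0.1 -0.1; 184 0.1 0 1 -0.4 -0.1 -0.1; 184 0 0 0 0 0 0; 184 0 0 0 0 0 0; 184 0 0 0 0 0 0; 184 0 0 0 0 0 0; 184 0 0 0 0 0 0")

```text
time: 36.85
position: [0.4558, 0.2188, 0.008]
tcp_rot: [-0.273, 0.715, -0.526, -0.371]
ft_force: [0.3, 0.5, -0.3]
finger_gap: 0.0257
grasp_force: 0.0
```

Free of contact at the right height. Closing.

Request:
step_arm(increments="235 0 0 0 0 0 0; 235 0 0 0 0 0 0; 235 0 0 0 0 0 0; 235 0 0 0 0 0 0; 235 0 0 0 0 0 0; 235 0 0 0 0 0 0; 235 0 0 0 0 0 0; 235 -1.4 0 -1 0 0 0; 235 -1.4 0 -1 0 0 0; 235 0 0 0 0 0 0", grip_force=30)

```text
time: 37.68
position: [0.4567, 0.2187, 0.0444]
tcp_rot: [-0.274, 0.716, -0.526, -0.37]
ft_force: [-0.7, -1.1, 0.4]
finger_gap: 0.0119
grasp_force: 29.9
```

Run:
```python
from h import *
s,p,r=cur();print(p,s['finger_gap'],s['grasp_force'],s['ft_force'],s['joint_positions'].round(3))
c=snap('side');print('side',[b for b in blobs(c) if 220<b[2]<290 and 250<b[3]<340])
h=p+r.apply([-.0088,.0,.0166]);ax=r.apply([np.cos(np.radians(55)),0,-np.sin(np.radians(55))]);print('pred',h,ax,proj(c,h-.026*ax),proj(c,h+.026*ax))
plan([((.47,.18,.16),Rd(-74.3,0),8)],235)
```

```text
[0.45668595 0.2186921  0.0444065 ] 0.011932612699115067 29.944749176502228 [-0.6817663  -1.11414655  0.42280994] [-0.326  0.683  1.832  0.739  1.383  2.072]
side [('red', 13, np.float64(249.5), np.float64(303.1))]
pred [0.45114658 0.23648584 0.04201938] [ 0.29760688 -0.95468018  0.00398596] [248.7 305. ] [254.9 290.7]
235 -0.90 -0.02 -1.26 0.1 6.8 0.2; 
235 -0.74 -0.02 -1.36 0.1 6.8 0.2; 
235 -0.57 -0.02 -1.44 0.1 6.8 0.2; 
235 -0.40 -0.02 -1.49 0.1 6.8 0.2; 
235 -0.22 -0.02 -1.53 0.1 6.8 0.2; 
235 -0.03 -0.02 -1.55 0.1 6.8 0.2; 
235 0.15 -0.03 -1.54 0.1 6.8 0.2; 
235 0.33 -0.03 -1.51 0.1 6.8 0.2;
```

Request:
step_arm(increments="235 -0.9 0 -1.3 0.1 6.8 0.2; 235 -0.7 0 -1.4 0.1 6.8 0.2; 235 -0.6 0 -1.4 0.1 6.8 0.2; 235 -0.4 0 -1.5 0.1 6.8 0.2; 235 -0.2 0 -1.5 0.1 6.8 0.2; 235 0 0 -1.6 0.1 6.8 0.2; 235 0.2 0 -1.5 0.1 6.8 0.2; 235 0.3 0 -1.5 0.1 6.8 0.2; 235 0.7 -0.1 -0.5 0 0 -7; 235 0.7 0 -0.5 0 0 -7")

```text
time: 38.57
position: [0.4729, 0.1675, 0.1692]
tcp_rot: [-0.003, 0.867, -0.499, -0.002]
ft_force: [0.3, -0.3, -0.4]
finger_gap: 0.0119
grasp_force: 29.9
```

Request:
step_arm(increments="235 0.7 0.1 -0.5 0 0 -7; 235 0.7 0.2 -0.5 0 0 -7; 235 0.7 0.3 -0.5 0 0 -7; 235 0.6 0.4 -0.5 0 0 -7; 235 0.6 0.4 -0.5 0 0 -7; 235 0.5 0.5 -0.5 0 0 -7; 235 0.4 0.6 -0.5 0 0 -7; 235 0.4 0.6 -0.5 0 0 -7; 235 0.3 0.6 -0.5 0 0 -7; 235 0.2 0.7 -0.5 0 0 -7")

```text
time: 39.4
position: [0.4981, 0.0972, 0.2172]
tcp_rot: [-0.004, 0.996, 0.087, -0.002]
ft_force: [0.2, -0.0, -1.7]
finger_gap: 0.0125
grasp_force: 29.9
```

Request:
step_arm(increments="235 0.6 0.6 0 0 0 -6.9; 235 0.6 0.7 0 0 0 -6.9; 235 0.5 0.8 0 0 0 -6.9; 235 0.4 0.8 0 0 0 -6.9; 235 0.3 0.8 0 0 0 -6.9; 235 0.2 0.9 0 0 0 -6.9; 235 0.1 0.9 0 0 0 -6.9; 235 0 0.9 0 0 0 -6.9; 235 -0.1 0.9 0 0 0 -6.9; 235 -0.2 0.9 0 0 0 -6.9")

```text
time: 40.23
position: [0.574, 0.0483, 0.2162]
tcp_rot: [-0.004, 0.772, 0.636, 0.001]
ft_force: [-0.0, 0.9, -0.6]
finger_gap: 0.012
grasp_force: 29.9
```

Run:
```python
from h import *
s,p,r=cur();print(p,s['finger_gap'],s['grasp_force'],s['joint_positions'].round(3))
plan([((.628,.0777,.155),Rd(92.5,35),7)],235)
```

```text
[0.57403449 0.04829159 0.21624498] 0.01196116657796722 29.944818019866943 [-0.114  0.309  1.471  0.007  1.366  0.077]
235 0.55 0.68 0.87 0.6 4.9 -1.9; 
235 0.45 0.71 0.91 0.6 4.9 -1.9; 
235 0.35 0.73 0.94 0.6 4.9 -1.9; 
235 0.25 0.75 0.96 0.6 4.9 -1.9; 
235 0.14 0.76 0.97 0.6 4.9 -1.9; 
235 0.03 0.78 0.97 0.6 4.9 -1.9; 
235 -0.08 0.78 0.96 0.6 4.9 -1.9;
```

Request:
step_arm(increments="235 0.6 0.7 0.9 0.6 4.9 -1.9; 235 0.5 0.7 0.9 0.6 4.9 -1.9; 235 0.3 0.7 0.9 0.6 4.9 -1.9; 235 0.3 0.8 1 0.6 4.9 -1.9; 235 0.1 0.8 1 0.6 4.9 -1.9; 235 0 0.8 1 0.6 4.9 -1.9; 235 -0.1 0.8 0.9 0.6 4.9 -1.9; 235 0 0 0 0 0 0; 235 0 0 0 0 0 0; 235 0 0 0 0 0 0")

```text
time: 41.07
position: [0.6292, 0.0776, 0.1555]
tcp_rot: [-0.217, 0.662, 0.688, 0.206]
ft_force: [0.8, -0.2, 0.2]
finger_gap: 0.0121
grasp_force: 29.9
```

Run:
```python
from h import *
s,p,r=cur();print(p,s['finger_gap'],s['joint_positions'].round(3),(Rd(92.5,35).inv()*r).as_rotvec(degrees=True))
ce=p+r.apply([-.0088,0,.0166]);ax=r.apply([np.cos(np.radians(55)),0,-np.sin(np.radians(55))])
print('centre',ce,'axis',ax)
for n in ('side','wrist'):
    c=snap(n);f=n=='wrist'
    print(n,'pred red',proj(c,ce-.026*ax,f),'green',proj(c,ce+.026*ax,f))
    q=proj(c,ce,f);print([b for b in blobs(c) if abs(b[2]-q[0])<40 and abs(b[3]-q[1])<40])
d=np.array([.628,.0795,.078])-ce;print(d)
plan([(p+d*[1,1,.4],r,3),(p+d,r,3)],235)
```

```text
[0.62917605 0.07763639 0.15554965] 0.01209717333469707 [-0.374  0.541  1.435  0.552  1.461 -0.558] [ 0.0831857  -0.20360805  0.30282129]
centre [0.62900737 0.07987785 0.1368963 ] axis [0.00406826 0.00372723 0.99998478]
side pred red [222.9 220.5] green [222.2 200.6]
[('red', 953, np.float64(186.9), np.float64(209.7)), ('red', 9, np.float64(223.0), np.float64(220.0)), ('green', 6, np.float64(223.2), np.float64(198.7)), ('green', 6, np.float64(233.0), np.float64(226.7)), ('green', 6, np.float64(212.7), np.float64(240.2))]
wrist pred red [279.2 272.8] green [279.2 261.1]
[('green', 212, np.float64(279.8), np.float64(258.6))]
[-0.00100737 -0.00037785 -0.0588963 ]
235 -0.50 -0.04 0.67 0.0 0.0 0.1; 
235 -0.50 -0.04 0.67 0.0 0.0 0.1; 
235 -0.50 -0.04 0.67 0.0 0.0 0.1; 
235 -0.67 0.00 0.97 0.0 0.0 0.0; 
235 -0.67 0.00 0.97 0.0 0.0 0.0; 
235 -0.67 0.00 0.97 0.0 0.0 0.0;
```

Request:
step_arm(increments="235 -0.5 0 0.7 0 0 0; 235 -0.5 -0.1 0.7 0 0 0; 235 -0.5 0 0.7 0 0 0; 235 -0.7 0 0.9 0 0 0; 235 -0.7 0 1 0 0 0; 235 -0.7 0 0.9 0 0 0; 235 0 0 0 0 0 0; 235 0 0 0 0 0 0; 235 0 0 0 0 0 0; 235 0 0 0 0 0 0")

```text
time: 42.0
position: [0.6287, 0.0759, 0.0955]
tcp_rot: [-0.217, 0.661, 0.688, 0.207]
ft_force: [-0.0, 0.6, -1.0]
finger_gap: 0.0124
grasp_force: 29.9
```

Request:
step_arm(increments="235 -0.3 0 0.5 0 0 0; 235 -0.3 0 0.4 0 0 0; 235 -0.3 0 0.5 0 0 0; 235 -0.3 0 0.4 0 0 0; 235 -0.4 0 0.5 0 0 0; 235 0 0 0 0 0 0; 235 0 0 0 0 0 0; 235 0 0 0 0 0 0; 235 0 0 0 0 0 0; 235 0 0 0 0 0 0")

```text
time: 42.83
position: [0.6285, 0.076, 0.0673]
tcp_rot: [-0.217, 0.661, 0.688, 0.207]
ft_force: [0.2, 1.1, -1.3]
finger_gap: 0.0123
grasp_force: 29.9
```

Request:
step_arm(increments="170 0 0 0 0 0 0; 170 0 0 0 0 0 0; 170 0 0 0 0 0 0; 170 0 0 0 0 0 0; 170 0 0 -1 0 0 0; 170 0 0 -2.5 0 0 0; 170 0 0 -3.5 0 0 0; 170 0 0 -3.5 0 0 0; 140 0 0 -3.5 0 0 0; 140 0 0 0 0 0 0")

```text
time: 43.67
position: [0.6351, -0.009, 0.1883]
tcp_rot: [-0.211, 0.662, 0.688, 0.208]
ft_force: [1.0, 0.4, 0.3]
finger_gap: 0.0395
grasp_force: 0.0
```

Run:
```python
from h import *
s,p,r=cur();print(p,s['joint_positions'].round(3))
c=snap('side','f1.png')
for b in blobs(c):
    if b[0]=='green' and 200<b[2]<245 and 215<b[3]<250: print(b,onz(c,b[2],b[3],.072).round(4))
for y,x in ((.128,.6262),(.08,.6285),(.032,.631)): print(proj(c,np.array([x,y,.072])))
w=snap('wrist','f1w.png')
for b in blobs(w):
    if b[0]=='green' and 250<b[2]<310 and b[1]>15: print(b,onz(w,b[2],b[3],.076,True).round(4))
plan([((.632,-.03,.22),Rd(93,0),6),((.6345,-.08,.16),Rd(93,0),4)],140)
```

```text
[ 0.63507328 -0.00900552  0.18828809] [-0.491  0.551  1.328  0.515  1.588 -0.608]
('green', 7, np.float64(232.7), np.float64(226.7)) [0.6346 0.0293 0.072 ]
('green', 9, np.float64(212.7), np.float64(241.0)) [0.6316 0.1201 0.072 ]
[212.6 242.9]
[223.3 234.9]
[233.3 227.4]
('green', 59, np.float64(276.7), np.float64(150.4)) [0.6265 0.1251 0.076 ]
('green', 70, np.float64(275.9), np.float64(194.3)) [0.6277 0.0773 0.076 ]
140 0.01 -0.03 -0.73 0.0 -5.8 -0.1; 
140 -0.06 -0.03 -0.73 0.0 -5.8 -0.1; 
140 -0.13 -0.03 -0.72 0.0 -5.8 -0.1; 
140 -0.21 -0.03 -0.70 0.0 -5.8 -0.1; 
140 -0.28 -0.03 -0.68 0.0 -5.8 -0.1; 
140 -0.34 -0.03 -0.65 0.0 -5.8 -0.1; 
140 -1.25 -0.00 1.50 0.0 0.0 0.0; 
140 -1.25 -0.00 1.50 0.0 0.0 0.0; 
140 -1.25 -0.00 1.50 0.0 0.0 0.0; 
140 -1.25 -0.00 1.50 0.0 0.0 0.0;    #
```

Run:
```python
from h import *
c=snap('side');im=c['image'].astype(float)
for y,x in ((.128,.6262),(.08,.6285),(.032,.631)):
    q=proj(c,np.array([x,y,.072]));u,v=int(q[0]),int(q[1])
    w=np.clip(im[v-9:v+7,u-5:u+6,1]-np.maximum(im[v-9:v+7,u-5:u+6,0],im[v-9:v+7,u-5:u+6,2])-30,0,None)
    V,U=np.mgrid[v-9:v+7,u-5:u+6];print(q,'seen',(w*U).sum()/w.sum(),(w*V).sum()/w.sum(),w.sum(), 'px per 3mm',(proj(c,np.array([x,y,.069]))-q)[1])
    # vertical brightness profile of axis column
    print(im[v-14:v+10,u-1:u+2].mean((1)).round().astype(int).tolist())
```

```text
[212.6 242.9] seen 213.16161616161617 241.45454545454547 99.0 px per 3mm 1.0999999999999943
[[32, 74, 57], [32, 73, 56], [32, 74, 56], [32, 73, 57], [30, 72, 55], [31, 72, 56], [32, 73, 57], [36, 77, 60], [49, 84, 66], [60, 90, 72], [66, 93, 73], [60, 94, 67], [51, 93, 60], [39, 88, 50], [39, 86, 51], [57, 92, 61], [87, 105, 82], [111, 117, 99], [120, 120, 105], [116, 110, 99], [111, 104, 93], [109, 101, 91], [108, 101, 90], [105, 99, 89]]
[223.3 234.9] seen 224.0253164556962 233.44303797468353 79.0 px per 3mm 1.0999999999999943
[[45, 84, 68], [46, 85, 69], [45, 84, 68], [46, 85, 68], [45, 84, 68], [42, 81, 65], [42, 82, 66], [44, 82, 66], [50, 85, 68], [64, 91, 73], [72, 97, 77], [69, 98, 73], [56, 96, 63], [43, 90, 52], [43, 88, 52], [62, 95, 65], [91, 109, 86], [113, 119, 102], [119, 119, 105], [112, 107, 95], [107, 100, 90], [105, 99, 88], [105, 99, 88], [101, 94, 84]]
[233.3 227.4] seen 234.04545454545453 226.5909090909091 44.0 px per 3mm 1.0999999999999943
[[139, 154, 139], [138, 154, 138], [137, 153, 137], [130, 146, 130], [114, 131, 117], [91, 113, 98], [75, 101, 88], [72, 99, 85], [75, 101, 87], [84, 104, 90], [89, 105, 90], [84, 99, 82], [71, 96, 72], [57, 94, 62], [52, 92, 58], [68, 96, 68], [93, 107, 85], [112, 115, 97], [117, 114, 100], [115, 109, 97], [113, 106, 95], [111, 105, 94], [106, 100, 89], [94, 88, 79]]
```

Request:
step_arm(increments="140 0 0 -0.7 0 -5.8 -0.1; 140 0 0 -0.7 0 -5.8 -0.1; 140 -0.1 0 -0.7 0 -5.8 -0.1; 140 -0.2 0 -0.7 0 -5.8 -0.1; 140 -0.3 0 -0.7 0 -5.8 -0.1; 140 -0.4 0 -0.7 0 -5.8 -0.1; 140 -1.2 0 1 0 0 0; 140 -1.2 0 1.5 0 0 0; 140 -1.2 0 1.5 0 0 0; 140 -1.2 0 1.5 0 0 0")

```text
time: 44.65
position: [0.6341, -0.0754, 0.1606]
tcp_rot: [-0.003, 0.688, 0.725, 0.0]
ft_force: [-0.0, -0.5, -0.3]
finger_gap: 0.0419
grasp_force: 0.0
```

Run:
```python
from h import *
s,p,r=cur();print(p,s['joint_positions'].round(3))
t=snap('top','ft.png');im=t['image'].astype(float)
for nm,y,x in (('p4',.128,.6262),('p3',.08,.6285),('p2',.032,.631)):
    q=proj(t,np.array([x,y,.072]));u,v=q.round().astype(int)
    s_=im[v-5:v+6,u-5:u+6];w=np.clip(s_[...,1]-np.maximum(s_[...,0],s_[...,2])-25,0,None);V,U=np.mgrid[v-5:v+6,u-5:u+6]
    print(nm,q,((w*U).sum()/(w.sum()+1e-9)).round(2),((w*V).sum()/(w.sum()+1e-9)).round(2),w.sum())
plan([((.6345,-.0805,.111),Rd(93,0),4)],150)
```

```text
[ 0.63409872 -0.07537139  0.16063313] [-0.294  0.459  1.386  0.003  1.301 -0.347]
p4 [203.2 169.7] 204.63 169.39 76.0
p3 [222.4 168.6] 223.69 167.13 77.0
p2 [241.5 167.4] 0.0 0.0 0.0
150 -0.08 0.06 1.15 -0.1 -0.1 -0.0; 
150 -0.08 0.05 1.15 -0.1 -0.1 -0.0; 
150 -0.08 0.05 1.15 -0.1 -0.1 -0.0; 
150 -0.08 0.05 1.15 -0.1 -0.1 -0.0;
```

All three visible pins show the same height profile, so both gauges are home. Now I'll grip the knob and shut the cover.

Request:
step_arm(increments="140 -0.1 0.1 1.2 0 0 0; 140 -0.1 0 1.2 0 0 0; 140 -0.1 0.1 1.2 0 0 0; 140 -0.1 0 1.3 0 0 0; 140 0 0 0 0 0 0; 225 0 0 0 0 0 0; 225 0 0 0 0 0 0; 225 0 0 0 0 0 0; 225 0 0 0 0 0 0; 225 0 0 0 0 0 0", grip_force=30)

```text
time: 45.53
position: [0.6357, -0.0798, 0.1153]
tcp_rot: [-0.002, 0.689, 0.725, -0.001]
ft_force: [-6.9, -0.8, 5.3]
finger_gap: 0.019
grasp_force: 30.0
```

Request:
step_arm(increments="225 0 0 0 0 0 0; 225 0 0 0 0 0 0; 225 1 0 0 0 0 0; 225 2 0 0 0 0 0; 225 2 0 0 0 0 0; 225 2 0 0 0 0 0; 225 2 0 0 0 0 0; 225 2 0 0 0 0 0; 225 2 0 0 0 0 0; 225 1 0 0 0 0 0")

```text
time: 46.37
position: [0.6284, 0.0618, 0.1154]
tcp_rot: [-0.002, 0.689, 0.725, -0.001]
ft_force: [-5.7, -2.7, 2.9]
finger_gap: 0.019
grasp_force: 30.0
```

Request:
step_arm(increments="225 0.5 0 0 0 0 0; 225 0.3 0 0 0 0 0; 225 0.3 0 0 0 0 0; 225 0.2 0 0 0 0 0; 225 0.2 0 0 0 0 0; 225 0 0 0 0 0 0; 225 0 0 0 0 0 0; 225 0 0 0 0 0 0; 225 0 0 0 0 0 0; 225 0 0 0 0 0 0")

```text
time: 47.2
position: [0.628, 0.0703, 0.1154]
tcp_rot: [0.001, 0.689, 0.725, -0.003]
ft_force: [-7.3, -14.1, 3.2]
finger_gap: 0.019
grasp_force: 30.0
```

Request:
step_arm(increments="225 -0.3 -0.2 0 0 0 0; 225 0 0 0 0 0 0; 190 0 0 0 0 0 0; 180 0 0 0 0 0 0; 160 0 0 0 0 0 0; 140 0 0 0 0 0 0; 140 0 0 -1 0 0 0; 140 0 0 -3 0 0 0; 140 0 0 -4 0 0 0; 140 0 0 -4 0 0 0")

```text
time: 48.03
position: [0.6271, 0.0722, 0.2359]
tcp_rot: [-0.001, 0.689, 0.725, -0.0]
ft_force: [0.9, 0.6, 1.3]
finger_gap: 0.042
grasp_force: 0.0
```

Request:
step_arm(increments="140 0 -3 -1 0 0 0; 140 0 -4 0 0 0 0; 140 0 -4 0 0 0 0; 140 0 -4 0 0 0 0; 140 0 -4 0 0 0 0; 140 0 -4 0 0 0 0; 140 0 -2 0 0 0 0; 140 0 0 0 0 0 0; 140 0 0 0 0 0 0; 140 0 0 0 0 0 0")

```text
time: 48.87
position: [0.3795, 0.0591, 0.2457]
tcp_rot: [0.001, 0.689, 0.725, 0.001]
ft_force: [1.0, -1.0, -0.6]
finger_gap: 0.0419
grasp_force: 0.0
```

Run:
```python
from h import *
s,p,r=cur();print(s['time'],p,s['ft_force'].round(1))
t=snap('top','end.png');g=cv2.cvtColor(t['image'],cv2.COLOR_RGB2GRAY).astype(float)
print(g[158:164,262:290].mean(0).round());print(g[160:166,176:196].mean(0).round())
im=t['image'].astype(float)
i0=cv2.imread('pics/top0.png')[:,:,::-1].astype(float);d=np.abs(im-i0).max(2)>40
n,l,st,ce=cv2.connectedComponentsWithStats(d.astype(np.uint8))
print([(st[i,4],ce[i].round()) for i in range(1,n) if st[i,4]>8])
```

```text
48.8667 [0.37949222 0.0591177  0.24569475] [ 1.  -1.  -0.6]
[177. 177. 176. 176. 176. 175. 176. 183. 197. 204. 190. 154. 108.  86.
  84.  84.  85.  84.  84.  85.  84.  85.  85.  84.  84.  83.  84.  84.]
[ 79.  80.  92. 126. 163. 185. 190. 186. 184. 186. 188. 188. 190. 190.
 190. 190. 190. 190. 188. 187.]
[(np.int32(168), array([276., 166.])), (np.int32(43), array([182., 161.])), (np.int32(29), array([183., 180.])), (np.int32(11036), array([193., 316.])), (np.int32(174), array([359., 229.])), (np.int32(1040), array([ 13., 397.])), (np.int32(54), array([286., 416.])), (np.int32(14), array([242., 417.]))]
```

```bash
python3 -c "
from workcell import env; print(env.hand_in())"
```

```text
the job is handed in; nothing more can be done
None
```

Job handed in at about 49 s: both gauges stand green end up in pockets 3 and 4, and the cover is shut against its stop. No bystander showed up as moved in the final top view, though the arm hid part of that picture. The cover was pulled to its open stop, briefly run shut to check its travel, then fully reopened before any gauge was placed.

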